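# Trial-fit a taper arbor and drift it out

### The job

Trial-fit the taper arbor in the bench socket: take it from its rack, lower it into the socket and twist it under a light push until its tang drops into the hidden keyway, then press it fully home so that its collar sits flush on the socket, and let go of it. Then take the red-handled drift and push it through the socket's slot until it wedges the arbor up and out of its spring catch, without touching the arbor with the gripper, and leave the arbor standing loose on the drift in the socket with everything let go. Press steadily, never force it, and leave the plug, gauge, nut and spanner alone.

Things in the scene. Friction and masses are not known exactly. Their poses are not given: they have to be found in the camera images.
- socket: Fixed fixture: blue base plate 170 (x) x 100 (y) x 30 mm high, on it a steel housing 56 x 68 mm and a round nose 55 mm across with an upright tapered bore. Origin on the bench under the bore's axis, z up. A slot 16 mm wide, 20 mm high runs through the housing along x under the bore, open at both ends; its floor is the base plate's top, which reaches 85 mm out each way as a ledge.
- mouth (a point): Centre of the socket's top face: mouth of the bore, 35 mm across, 116 mm above the bench. The bore is 1 mm wider all round than the seated shank.
- slot (a point): Centre of the slot's floor under the bore's axis, 30 mm above the bench; x is the slot's direction. Drift pushed in from either end.
- keyway (a point): On the bore's axis, 56 mm above the bench: top of a stiff hidden ring with the tang's keyway 21 x 10 mm, under a funnel that guides the tang to the axis. Its long side lies 0.3 to 1.9 rad anticlockwise (from above) of the socket's x, or half a turn on; the angle is not reported. The tang rests on the ring, collar 17 mm above the face, and drops in when twisted within 0.15 rad of it under 3 to 6 N.
- rack: Fixed black block 200 (x) x 85 (y) x 88 mm high, origin at the underside's centre, with two round pockets at x = -50 and +50 mm: the arbor stands in one, the blank plug in the other.
- arbor: Loose steel arbor 126 mm long, 0.3 to 0.5 kg. Origin: centre of the tang's lower end, z up its axis. From there up: flat tang 18 (x) x 6 (y) x 18 mm; groove for two spring noses at 26 mm; taper of 25 to 33 mm diameter up to 77 mm; collar 44 mm across, 77 to 84 mm; dark square head 26 x 26 mm, 84 to 126 mm, flats square to x and y, a yellow line along x on top.
- collar (a point): Centre of the collar's underside, 77 mm above the arbor's origin; on mouth when home. From a gap of 7 mm down the spring noses resist: about 10 N of push snaps the arbor past them and home. It springs free once wedged up about 5 mm.
- drift: Loose steel wedge 200 mm long, 0.3 kg, lying on its flat bottom. Origin on the underside below the grip, x to the tip. Red handle 80 long (x -45 to +35 mm), 20 wide, 24 mm high; blade 10 mm wide, 18 mm high from x = 35 to 90 mm, then sloping to 6 mm high at the tip, x = 155 mm.
- tip (a point): Middle of the lower edge of the drift's tip. On the slot floor the blade meets the seated tang (9 mm above the floor) with the tip 16 mm past the bore's axis, then needs about 5 to 15 N of steady push; with the tip 55 mm past the axis the arbor is up 7 mm and loose.
- plug: Blank plug with a round blue knob, collar 44 mm across, standing in the other pocket of the rack; leave alone. Origin: its lower end.
- gauge: Loose round dial gauge 62 mm across, 26 mm high, with a brass stem, lying face up; leave alone. Origin: underside centre.
- nut: Loose brass ring nut 40 mm across, 18 mm high; leave alone. Origin: underside centre.
- spanner: Loose spanner 170 mm long lying flat; leave alone. Origin: underside, middle.

How it is judged:
By the outcome, as a careful person would: the job done as asked, in the order asked, and still so for the second after the job is handed in, with the robot touching nothing.
It also fails if it takes over 72 s, if anything falls off the work surface, if the arm or the gripper's body presses on something with over 40 N, if the wrist force passes 120 N, or if a joint passes its speed limit or range.

### The arm

A 6-joint arm with a two-finger parallel gripper is mounted at the origin on the work surface. World frame = base frame: x ahead of the robot, y to its left, z up, the work surface at z = 0. Lengths are in m, angles in rad, forces in N, time in s.
With the tool pointing down it reaches from about 0.35 to 0.925 m from the base axis. Payload 6.4 kg.
Tool frame: the origin (TCP) lies at the very end of the fingers, on their centre line; the grasp point (between the pads) lies 19 mm behind it; z points along the fingers, y is the direction in which the jaws open and shut (so a half turn about z gives the same grasp; the last joint's range is limited). The gripper opens to 94 mm and grips with 3 to 60 N. Pads are 16 mm wide; open, the fingers measure 119 mm over their backs; the gripper's body (75 mm by 177 mm) begins 78 mm behind the grasp point.
Start: joints at [-1.519, 0.245, 1.558, -0, 1.339, -0.174], TCP at [0.146, -0.634, 0.181] pointing down, gripper open.
Joint ranges: [-3.13, 3.13], [-1.02, 2.26], [0.13, 2.54], [-0.95, 4.09], [0.21, 2.88], [-2.74, 2.74]. Speed limits (rad/s): [2.57, 2.57, 3.14, 3.14, 3.14, 3.14].

### API

Orientations are given as a unit quaternion [w, x, y, z].
In Python, from rig import manip gives the robot as it stands.
- The arm moves only by the tool step_arm, never from a script. Its argument "series" is a list of rows, each a list of 3 entries, a list of its own where there are three numbers: the shift along the tool's x, y, z in mm, then the turn, a rotation vector about the tool's x, y, z in units of 8 degrees (1.0 is 8 degrees), then the opening, from 0 (shut) to 1 (fully open). A call has 1 to 12 rows; each row is the pose to reach, as a shift and turn from the pose commanded when the call began, along the tool's axes at that moment; what a row does not reach only later rows make up. A row lasts 1/8 s, in which the tool goes at most 62.5 mm and 10.7 degrees, less where a joint would pass 70% of its speed; a pose out of reach is approached as far as the arm can. A call with a gripper value outside its range is refused whole. The fingers move at their own pace and stop on an object; "newtons" is the grip in N (left out, the last holds). Time passes only in rows, so rows that repeat a pose let the fingers close. It gives the time, the measured TCP pose, the force and the opening at its end, in the units of the state.
- manip.get_obs(): the state, without advancing time (a new reading comes with each control period).
- manip.camera(name): name is "scene" or "top" or "wrist"; returns the picture (384x512x3 uint8, red, green, blue); there is no depth.
- manip.camera_model(name): a dict with "mtx" (3x3 intrinsics, pixels), "dist" ([k1, k2, p1, p2, k3] as OpenCV has them; the pictures are not rectified), "pose" (4x4, takes a point from camera to world coordinates). Camera axes: x right, y up, looking along -z (the intrinsics and any distortion apply to the point x, -y, -z); pixel columns grow to the right and rows downward; lengths in m; the calibration is good to about 2 mm. A picture is of the moment at which its call begins: read the wrist's pose just before it. camera_model takes no time and is no camera call; for the wrist camera it gives the pose at the moment of the call.
- manip.sign_off(): hands the job in, once; it reports no verdict.
The state is a dict: "clock": time; "joint_positions": joint angles; "qd": joint speeds; "effort": joint torques, N m; "ee_pos": TCP position; "eef_rot": TCP orientation; "contact_force": force on the tool from outside, world axes, zero at the start; "wrist_torque": the same for the moment, N m; "gripper_width": finger opening in m.
Only numpy, scipy, OpenCV 4.12 (cv2) and the standard library are available. Lean on these libraries where they do the work, as an engineer would, in place of code of your own. Each camera call takes 0.05 s, during which the arm holds its last target.

## Working session

There is one attempt and no reset: what is moved stays moved. The work goes in short steps, Python scripts to look and compute and a tool call to move; the robot and the scene stay as the last step left them, time stands still between calls to the robot, and variables do not carry over. Pictures are saved under pics/ and viewed, and the job is handed in when it is done.

Besides the shell and the picture viewer there is one more tool, called after "Call:" as name(argument=value, ...) on one line, values as JSON. step_arm: Moves the arm, as the interface text tells. Its arguments: {"type":"object","properties":{"series":{"type":"array","items":{"type":"array"}},"newtons":{"type":"number"}},"required":["series"]}

```bash
mkdir -p pics; ls; python3 - <<'E'
from rig import manip
import cv2,json
print(manip.get_obs())
for n in ["scene","top","wrist"]:
    m=manip.camera_model(n);print(n,m)
    im=manip.camera(n);cv2.imwrite(f"pics/{n}0.png",im[:,:,::-1])
E
```

```text
pics
{'clock': 0.0, 'joint_positions': array([-1.51906306e+00,  2.45841607e-01,  1.55904439e+00,  2.27102893e-05,
        1.33868436e+00, -1.74088369e-01]), 'qd': array([-0.00090457, -0.00023801,  0.00107082,  0.00045971, -0.00221751,
        0.00079306]), 'effort': array([ 1.33569338e-03, -4.15832698e+01, -3.14602983e+01,  6.85425312e-02,
        3.31624621e-02, -1.36423359e-04]), 'ee_pos': array([ 0.14552454, -0.63281722,  0.17941148]), 'eef_rot': array([-9.86324941e-04,  9.93632152e-01,  1.12668397e-01,  7.14850842e-05]), 'contact_force': array([0.33610185, 0.04656867, 0.39358341]), 'wrist_torque': array([0.06198222, 0.04245499, 0.01705251]), 'gripper_width': 0.09403100653921208}
scene {'mtx': array([[426.46376092,   0.        , 261.47940057],
       [  0.        , 426.46376092, 191.36294845],
       [  0.        ,   0.        ,   1.        ]]), 'dist': array([-0.14851296,  0.        ,  0.        ,  0.        ,  0.        ]), 'pose': array([[ 8.75870446e-03, -5.23530118e-01,  8.51962147e-01,
         1.40178911e+00],
       [ 9.99941801e-01, -7.81490179e-04, -1.07602531e-02,
     
[... 500 characters left out ...]
5239437 ],
       [-0.99996841, -0.00626682,  0.00488992,  0.00310286],
       [ 0.00441623,  0.07349058,  0.99728613,  1.04453914],
       [ 0.        ,  0.        ,  0.        ,  1.        ]])}
wrist {'mtx': array([[279.53126563,   0.        , 255.05364566],
       [  0.        , 279.53126563, 191.86298814],
       [  0.        ,   0.        ,   1.        ]]), 'dist': array([-0.06188127,  0.        ,  0.        ,  0.        ,  0.        ]), 'pose': array([[ 0.22417882,  0.94158235,  0.25132952,  0.21732965],
       [-0.97454668,  0.21702408,  0.05620778, -0.61675715],
       [-0.00162031, -0.25753294,  0.96626816,  0.38307515],
       [ 0.        ,  0.        ,  0.        ,  1.        ]])}
```

View pics/scene0.png

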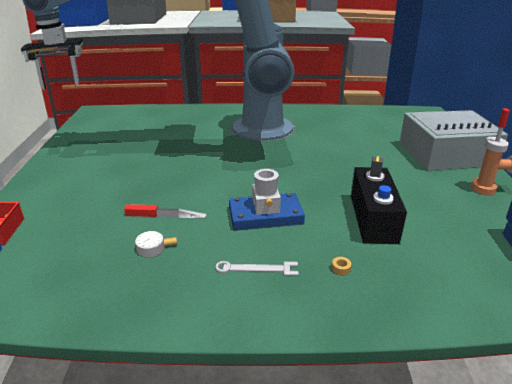

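View pics/top0.png

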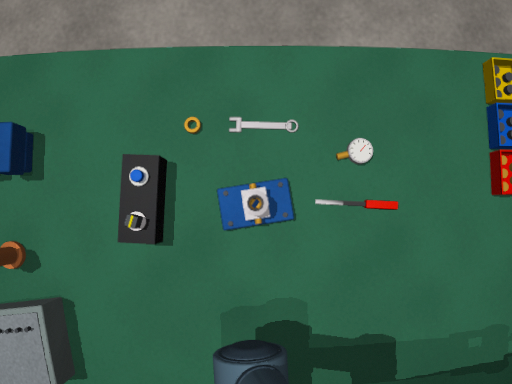

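View pics/wrist0.png

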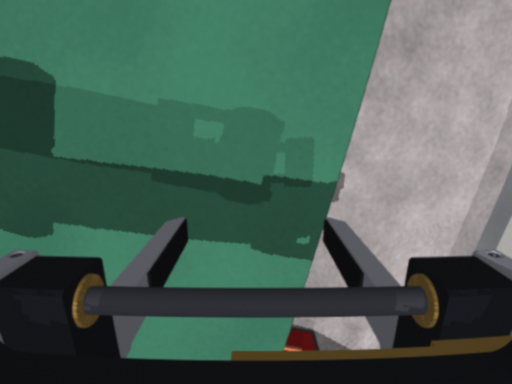

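The scene view shows the drift (red handle near 140,211; tip near 205,215), the socket (265,200), and the rack with the arbor at (376,165) and the plug at (384,192). In the top view the arbor is near (137,222), the socket mouth (256,203), and the drift spans (317..398, 204). Next I'll measure these.

```bash
cat > h.py <<'E'
import numpy as np,cv2,json
from rig import manip
def undist(m,uv):
    p=cv2.undistortPoints(np.array(uv,float).reshape(-1,1,2),m["mtx"],np.array(m["dist"])).reshape(-1,2)
    return p
def ray(m,uv):
    p=undist(m,[uv])[0]; d=m["pose"][:3,:3]@np.array([p[0],-p[1],-1]); return m["pose"][:3,3],d/np.linalg.norm(d)
def plane(m,uv,z):
    o,d=ray(m,uv); return o+d*(z-o[2])/d[2]
def proj(m,P):
    P=np.atleast_2d(P); c=(P-m["pose"][:3,3])@m["pose"][:3,:3]; c=c*[1,-1,-1]
    return cv2.projectPoints(c,np.zeros(3),np.zeros(3),m["mtx"],np.array(m["dist"]))[0].reshape(-1,2)
def tri(m1,u1,m2,u2):
    o1,d1=ray(m1,u1);o2,d2=ray(m2,u2)
    A=np.array([d1,-d2]).T; s=np.linalg.lstsq(A,o2-o1,rcond=None)[0]
    a=o1+d1*s[0];b=o2+d2*s[1]; return (a+b)/2,np.linalg.norm(a-b)
def save(n,im,crop=None,k=1):
    if crop: im=im[crop[1]:crop[3],crop[0]:crop[2]]
    cv2.imwrite(f"pics/{n}.png",cv2.resize(im[:,:,::-1],None,fx=k,fy=k,interpolation=cv2.INTER_CUBIC))
def load(n): return cv2.imread(f"pics/{n}.png")[:,:,::-1]
E
python3 - <<'E'
from h import *
t=load("top0"); s=load("scene0")
a=cv2.resize(t[150:250,110:210],None,fx=4,fy=4,interpolation=cv2.INTER_CUBIC)
b=cv2.resize(t[160:260,205:305],None,fx=4,fy=4,interpolation=cv2.INTER_CUBIC)
save("ztop",np.hstack([a,b]))
a=cv2.resize(s[145:245,220:320],None,fx=4,fy=4,interpolation=cv2.INTER_CUBIC)
b=cv2.resize(s[145:245,330:430],None,fx=4,fy=4,interpolation=cv2.INTER_CUBIC)
save("zsc",np.hstack([a,b]))
c=cv2.resize(t[180:230,305:405],None,fx=6,fy=6,interpolation=cv2.INTER_CUBIC)
save("zdr",c)
for nm,im in (("top",t),("scene",s)):
    h=cv2.cvtColor(im[:,:,::-1].copy(),cv2.COLOR_BGR2HSV)
    for cn,lo,hi in (("blue",(105,150,60),(125,255,255)),("red",(0,200,100),(5,255,255)),("yellow",(22,120,100),(32,255,255))):
        k=cv2.inRange(h,lo,hi); n,l,st,ce=cv2.connectedComponentsWithStats(k)
        for i in range(1,n):
            if st[i,4]>5: print(nm,cn,st[i],ce[i].round(1))
E
```

```text
top blue [487 103  25  46 878] [498.8 124.9]
top blue [  0 122  13  50 576] [  5.4 145.8]
top blue [ 25 152   1  14  14] [ 25.  158.5]
top blue [131 170  13  12 120] [136.7 175.5]
top blue [256 179  38  45 949] [277.6 200.3]
top blue [218 184  37  46 973] [232.7 207.4]
top blue [253 200   5   7  19] [254.9 203.2]
top red [499 150  13  45 281] [506.1 171. ]
top red [366 200  32   9 253] [381.3 204.2]
top yellow [491  57  21  43 424] [501.4  78.7]
top yellow [128 215   6  13  37] [130.2 221. ]
scene blue [  58    0   51   26 1146] [82.8 12.2]
scene blue [223   0  14  10 130] [229.1   4.6]
scene blue [  384     0   128   158 13007] [454.  57.]
scene blue [505 170   7   7  11] [508.8 173.4]
scene blue [378 185  14  13 146] [384.2 190.7]
scene blue [ 229  193   76   37 1608] [265.1 213.3]
scene blue [503 204   9  41 173] [508.7 226.2]
scene blue [  0 246   2   5   6] [2.00e-01 2.48e+02]
scene red [214   1   4   5   9] [215.4   3.6]
scene red [351  23   4   3   6] [352.7  23.5]
scene red [356  34   7   2   7] [359.   34.7]
scene red [377  35  12   6  13] [382.6  36.8]
scene red [233  43   
[... 1735 characters left out ...]
 112.5]
scene red [504 116   3   6   9] [504.7 118.4]
scene red [499 118   6   9  23] [501.6 123.2]
scene red [  0 203   4   4   8] [  1.4 204. ]
scene red [  5 203  10  10  39] [  8.5 206.5]
scene red [ 14 203   9  20  40] [ 19.1 213. ]
scene red [148 206   9  10  27] [152.4 212.4]
scene red [  0 211   4   2   6] [  1.8 211.5]
scene red [  8 211  11   9  26] [ 13.8 214.1]
scene red [126 211   3   4   8] [126.8 212.6]
scene red [133 210  15   6  36] [140.6 212.5]
scene red [  0 214   4   4   6] [  1.5 215.8]
scene red [  6 216   7   5  13] [  9.5 217.7]
scene red [  0 221  19  22  98] [  9.4 229.4]
scene red [  0 231   4   5  11] [  1.2 233. ]
scene yellow [376 156   3   6  13] [377.2 158.6]
```

View pics/ztop.png

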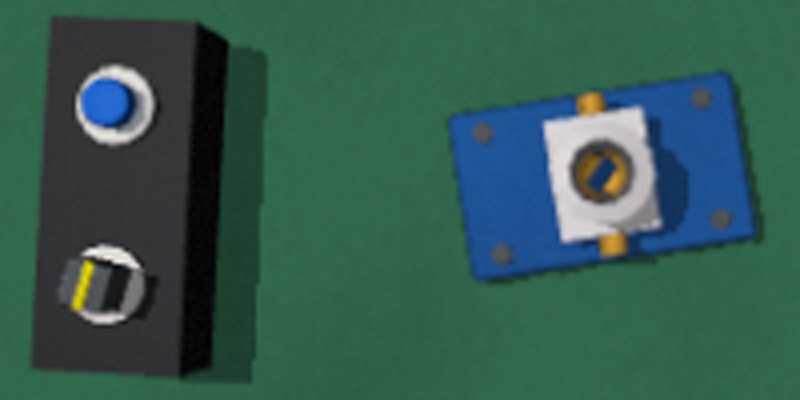

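View pics/zsc.png

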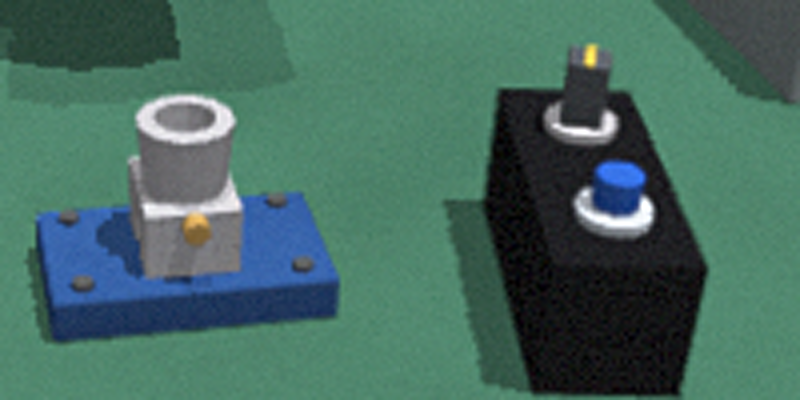

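View pics/zdr.png

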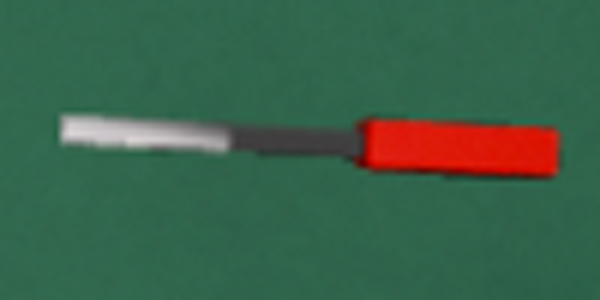

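```bash
python3 - <<'E'
from h import *
t=load("top0"); s=load("scene0")
mt=manip.camera_model("top"); ms=manip.camera_model("scene")
# zoom px -> image px: (z+.5)/4-.5+origin
def zt(x,y): return ((x+.5)/4-.5+110,(y+.5)/4-.5+150)
def zs(x,y): return ((x-400+.5)/4-.5+205,(y+.5)/4-.5+160)
def c1(x,y): return ((x+.5)/4-.5+220,(y+.5)/4-.5+145)
def c2(x,y): return ((x-400+.5)/4-.5+330,(y+.5)/4-.5+145)
C=[plane(mt,zs(*p),.03) for p in [(448,115),(729,72),(757,238),(475,280)]]
for c in C: print("corner",c.round(4))
C=np.array(C);print("centre",C.mean(0), "sides",[np.linalg.norm(C[i]-C[i-1]).round(4) for i in range(4)])
for a,b in ((0,1),(3,2)): d=C[b]-C[a];print("dir",np.arctan2(d[1],d[0]))
for a,b in ((0,3),(1,2)): d=C[b]-C[a];print("dirshort",np.arctan2(d[1],d[0]))
print("mouth top", plane(mt,zs(601,171),.116)); print("mouth scene",plane(ms,c1(186,118),.116), tri(mt,zs(601,171),ms,c1(186,118)))
# keyway blue patch
h=cv2.cvtColor(t[:,:,::-1].copy(),cv2.COLOR_BGR2HSV)
print("keyway c",plane(mt,zs(602,174),.056))
# arbor
print("collar top-view circle", plane(mt,zt(107,284),.095), "scene", plane(ms,c2(581,122),.095))
print("yellow", tri(mt,(130.2,221.0),ms,(377.2,158.6)))
Y=[plane(mt,zt(*p),.137) for p in [(91,262),(77,308)]];d=Y[1]-Y[0];print("yline",Y,np.arctan2(d[1],d[0]),np.linalg.norm(d))
print("plugknob",plane(mt,(136.7,175.5),.137))
R=[plane(mt,zt(*p),.088) for p in [(50,16),(197,24),(181,376),(32,367)]];R=np.array(R);print("rack",R.round(4),R.mean(0))
# drift
def zd(x,y): return ((x+.5)/6-.5+305,(y+.5)/6-.5+180)
D=[plane(mt,zd(*p),z) for p,z in [((372,119),.024),((558,127),.024),((557,175),.024),((370,166),.024),((61,116),.006),((61,143),.006)]]
for q in D: print("drift",q.round(4))
a=(D[1]+D[2])/2;b=(D[4]+D[5])/2;d=b-a;print("len",np.linalg.norm(d[:2]),"dir",np.arctan2(d[1],d[0]))
c=(D[0]+D[3])/2;d=c-a;print("handle len",np.linalg.norm(d),"dir",np.arctan2(d[1],d[0]))
print(manip.get_obs()["clock"])
E
```

```text
corner [0.584  0.0931 0.03  ]
corner [ 0.6085 -0.073   0.03  ]
corner [ 0.5104 -0.0885  0.03  ]
corner [0.4869 0.0774 0.03  ]
centre [0.54744467 0.00226863 0.03      ] sides [np.float64(0.0984), np.float64(0.1679), np.float64(0.0993), np.float64(0.1675)]
dir -1.4248444318881204
dir -1.4300015713245822
dirshort -2.981125917737617
dirshort -2.985432695670453
mouth top [0.54822214 0.00304271 0.116     ]
mouth scene [0.55214045 0.00306552 0.116     ] (array([0.5482801 , 0.00310184, 0.11383864]), np.float64(0.00011857494964256899))
keyway c [0.5480676  0.00247649 0.056     ]
collar top-view circle [0.50928408 0.26693212 0.095     ] scene [0.5180119  0.26608213 0.095     ]
yellow (array([0.50899156, 0.26872921, 0.13518313]), np.float64(0.0010825058776014638))
yline [array([0.52160948, 0.26407382, 0.137     ]), array([0.49713926, 0.2715932 , 0.137     ])] 2.8434642206698806 0.025599462981636477
plugknob [0.60621589 0.25556554 0.137     ]
rack [[0.6608 0.3041 0.088 ]
 [0.6553 0.2189 0.088 ]
 [0.458  0.2265 0.088 ]
 [0.4625 0.3121 0.088 ]] [0.5591391  0.26539432 0.088     ]
drift [ 0.5555 -0.2647  0.024 ]
drift [ 0.5514 -0.3415  0.024 ]
drift [ 0.5321 -0.3406  0.024 ]
drift [ 0.5367 -0.2635  0.024 ]
drift [ 0.5584 -0.1418  0.006 ]
drift [ 0.5475 -0.1417  0.006 ]
len 0.19961471719258805 dir 1.5148752279637712
handle len 0.07708013267432556 dir 1.515022399367394
0.15
```

```bash
cat >> h.py <<'E'
from scipy.spatial.transform import Rotation as Rn
def pose():
    o=manip.get_obs(); q=o["eef_rot"]; return o,np.array(o["ee_pos"]),Rn.from_quat([q[1],q[2],q[3],q[0]])
def down(yaw): # tool x at yaw, z down
    x=np.array([np.cos(yaw),np.sin(yaw),0]); z=np.array([0,0,-1.]); return Rn.from_matrix(np.array([x,np.cross(z,x),z]).T)
def go(p,yaw):
    o,q,R=pose(); s=R.inv().apply(np.array(p)-q)*1000; r=(R.inv()*down(yaw)).as_rotvec()*180/np.pi/8
    print("clock",o["clock"].round(2),"at",q.round(4),"yaw",np.arctan2(*R.as_matrix()[[1,0],0]).round(4),"w",o["gripper_width"].round(4),"F",o["contact_force"].round(1),"j",o["joint_positions"].round(2))
    print("-> shift",s.round(1),"turn",r.round(3))
E
python3 -c "
from h import *
go((.619,-.019,.18),2.843)"
```

```text
Traceback (most recent call last):
  File "h.py", line 28, in go
    print("clock",o["clock"].round(2),"at",q.round(4),"yaw",np.arctan2(*R.as_matrix()[[1,0],0]).round(4),"w",o["gripper_width"].round(4),"F",o["contact_force"].round(1),"j",o["joint_positions"].round(2))
                  ^^^^^^^^^^^^^^^^
AttributeError: 'float' object has no attribute 'round'
```

```bash
sed -i 's/o\["clock"\].round(2)/round(o["clock"],2)/; s/o\["gripper_width"\].round(4)/round(o["gripper_width"],4)/' h.py; python3 -c "
from h import *
go((.619,-.019,.18),2.843)"
```

```text
clock 0.15 at [ 0.1455 -0.633   0.1797] yaw 0.2258 w 0.0938 F [ 0.3  0.5 -0.7] j [-1.52  0.25  1.56  0.    1.34 -0.17]
-> shift [ 598.9 -492.4    0.6] turn [-1.0000e-03 -1.4000e-02 -1.8745e+01]
```

Call:
step_arm(series=[[[599,-492,0],[0,0,-18.75],1],[[599,-492,0],[0,0,-18.75],1],[[599,-492,0],[0,0,-18.75],1],[[599,-492,0],[0,0,-18.75],1],[[599,-492,0],[0,0,-18.75],1],[[599,-492,0],[0,0,-18.75],1],[[599,-492,0],[0,0,-18.75],1],[[599,-492,0],[0,0,-18.75],1],[[599,-492,0],[0,0,-18.75],1],[[599,-492,0],[0,0,-18.75],1],[[599,-492,0],[0,0,-18.75],1],[[599,-492,0],[0,0,-18.75],1]])

```text
clock: 1.65
ee_pos: [0.6047, -0.0379, 0.1804]
eef_rot: [-0.0, 0.324, 0.946, -0.0]
contact_force: [0.8, -1.7, 0.1]
gripper_width: 0.0943
```

```bash
python3 -c "
from h import *
go((.619,-.019,.16),2.843)"
```

```text
clock 1.65 at [ 0.6047 -0.0379  0.1804] yaw 2.4822 w 0.0943 F [ 0.8 -1.7  0.1] j [-0.25  0.14  1.67 -0.    1.32 -1.16]
-> shift [ 0.3 23.7 20.4] turn [-1.000e-03 -0.000e+00 -2.584e+00]
```

Call:
step_arm(series=[[[0,5,20],[0,0,-1.3],1],[[0,8,20],[0,0,-2],1],[[0,8,20],[0,0,-2],1],[[0,8,20],[0,0,-2],1]])

```text
clock: 2.15
ee_pos: [0.6087, -0.0338, 0.1607]
eef_rot: [0.0, 0.193, 0.981, -0.0]
contact_force: [-0.1, 1.0, -0.3]
gripper_width: 0.0939
```

```bash
python3 - <<'E'
from h import *
go((.619,-.019,.16),2.843)
m=manip.camera_model("wrist");im=manip.camera("wrist");save("w1",im)
u=proj(m,[[.548,.003,.056],[.548,.003,.116]]);print(u)
x,y=u[0].astype(int);np.save("w1m.npy",m,allow_pickle=True)
x0,y0=max(0,x-60),max(0,y-50);print(x0,y0)
save("w1z",im,(x0,y0,x0+120,y0+90),6)
E
```

```text
clock 2.15 at [ 0.6087 -0.0338  0.1607] yaw 2.7533 w 0.0939 F [-0.1  1.  -0.3] j [-0.24  0.17  1.68 -0.    1.29 -1.42]
-> shift [-3.9 17.6  0.7] turn [-0.     0.002 -0.642]
[[265.91596407 122.94919203]
 [268.53229651 124.28121081]]
205 72
```

View pics/w1z.png

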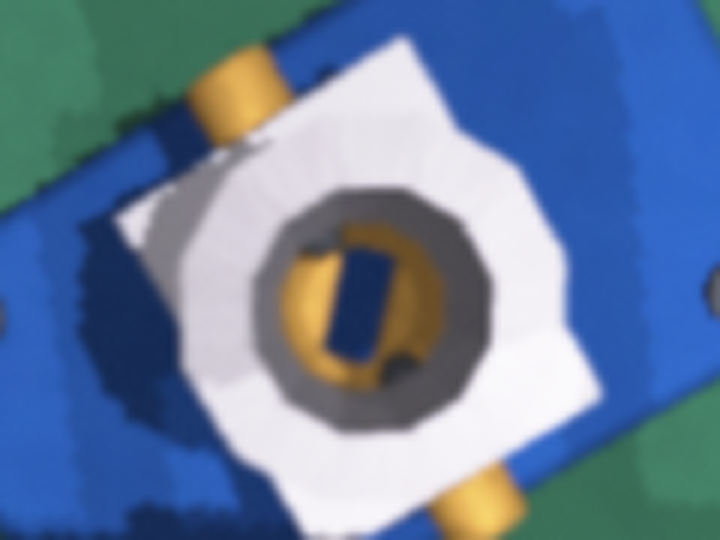

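```bash
python3 - <<'E'
from h import *
m=np.load("w1m.npy",allow_pickle=True).item()
f=lambda x,y:((x+.5)/6-.5+205,(y+.5)/6-.5+72)
K=[plane(m,f(*p),.056) for p in [(342,245),(393,258),(375,363),(328,347)]]
K=np.array(K);print(K.round(4),K.mean(0))
for a,b in((3,0),(2,1)):
  d=K[b]-K[a];print(np.arctan2(d[1],d[0]),np.linalg.norm(d),end=" ")
print("mouth",plane(m,f(373,310),.116))
# nose outer edge circle: left 180, right 567
print("nose c",plane(m,f((180+567)/2,305),.116))
h=[plane(m,f(*p),.116) for p in [(405,37),(602,392)]];print(h)
go((.509,.268,.18),2.843)
E
```

```text
[[ 0.536   0.0028  0.056 ]
 [ 0.5416  0.0104  0.056 ]
 [ 0.5575  0.0006  0.056 ]
 [ 0.5516 -0.0062  0.056 ]] [0.54667347 0.00188646 0.056     ]
2.618355260969912 0.017985650912654434 2.590948749559445 0.018662821541152112 mouth [0.54660532 0.00189246 0.116     ]
nose c [0.54597695 0.00221987 0.116     ]
[array([0.51358129, 0.01984363, 0.116     ]), array([0.57005965, 0.0286042 , 0.116     ])]
clock 2.2 at [ 0.6088 -0.0338  0.1608] yaw 2.7535 w 0.0943 F [-0.3  0.3  0.1] j [-0.24  0.17  1.68 -0.    1.29 -1.42]
-> shift [206.6 241.6 -19.2] turn [ 0.     0.003 -0.641]
```

Call:
step_arm(series=[[[40,40,-25],[0,0,-0.65],1],[[80,80,-25],[0,0,-0.65],1],[[120,120,-25],[0,0,-0.65],1],[[160,160,-25],[0,0,-0.65],1],[[207,215,-25],[0,0,-0.65],1],[[207,242,-25],[0,0,-0.65],1],[[207,242,-25],[0,0,-0.65],1],[[207,242,-25],[0,0,-0.65],1]])

```text
clock: 3.2
ee_pos: [0.5084, 0.2678, 0.1856]
eef_rot: [0.0, 0.148, 0.989, -0.0]
contact_force: [0.5, -0.3, 0.2]
gripper_width: 0.094
```

```bash
python3 - <<'E'
from h import *
go((.509,.268,.18),2.843)
m=manip.camera_model("wrist");im=manip.camera("wrist");save("w2",im)
print(proj(m,[[.509,.268,.137],[.509,.268,.088]]));np.save("w2m.npy",m,allow_pickle=True)
E
```

```text
clock 3.2 at [0.5084 0.2678 0.1856] yaw 2.8448 w 0.094 F [ 0.5 -0.3  0.2] j [ 0.29  0.07  1.75 -0.    1.33 -0.99]
-> shift [-0.5  0.4  5.6] turn [-0.003  0.001  0.013]
[[256.04255717 201.23603979]
 [255.90697233 188.42126244]]
```

View pics/w2.png

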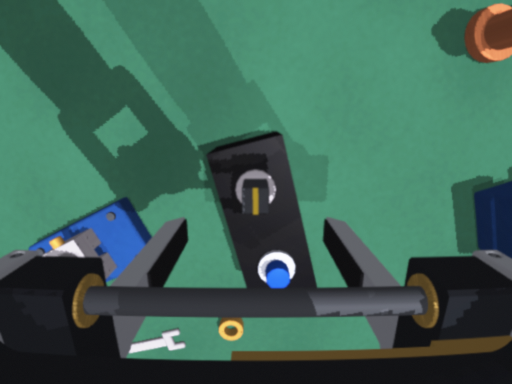

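Call:
step_arm(series=[[[0,0,30],[0,0,0],1],[[0,0,60],[0,0,0],1],[[0,0,80],[0,0,0],1],[[0,0,85],[0,0,0],1],[[0,0,85],[0,0,0],1],[[0,0,85],[0,0,0],0.3],[[0,0,85],[0,0,0],0.15],[[0,0,85],[0,0,0],0.1],[[0,0,85],[0,0,0],0.1],[[0,0,85],[0,0,0],0.1],[[0,0,85],[0,0,0],0.1],[[0,0,85],[0,0,0],0.1]], newtons=40)

```text
clock: 4.75
ee_pos: [0.5082, 0.2686, 0.1005]
eef_rot: [-0.0, 0.147, 0.989, -0.0]
contact_force: [-0.1, -0.1, 0.7]
gripper_width: 0.0273
```

```bash
python3 - <<'E'
from h import *
go((.509,.268,.19),2.843)
E
```

```text
clock 4.75 at [0.5082 0.2686 0.1005] yaw 2.8458 w 0.0273 F [-0.1 -0.1  0.7] j [ 0.29  0.16  1.81 -0.    1.17 -0.99]
-> shift [ -0.9  -0.4 -89.5] turn [-0.001 -0.     0.02 ]
```

Call:
step_arm(series=[[[0,0,0],[0,0,0],0],[[0,0,0],[0,0,0],0],[[0,0,0],[0,0,0],0]])

```text
clock: 5.12
ee_pos: [0.5082, 0.2685, 0.1005]
eef_rot: [-0.0, 0.147, 0.989, -0.0]
contact_force: [-0.0, -2.4, 0.0]
gripper_width: 0.0256
```

```bash
python3 - <<'E'
from h import *
go((.5473,.0024,.21),2.6)
E
```

```text
clock 5.12 at [0.5082 0.2685 0.1005] yaw 2.8458 w 0.0256 F [-0.  -2.4  0. ] j [ 0.29  0.16  1.81 -0.    1.17 -0.99]
-> shift [-115.  -243.2 -109.4] turn [-4.000e-03 -1.000e-03  1.761e+00]
```

Call:
step_arm(series=[[[0,0,-20],[0,0,0],0],[[0,0,-70],[0,0,0],0],[[0,0,-125],[0,0,0],0],[[-10,-20,-125],[0,0,0],0],[[-40,-70,-125],[0,0,0.8],0],[[-65,-120,-125],[0,0,1.75],0],[[-90,-175,-125],[0,0,1.75],0],[[-110,-220,-125],[0,0,1.75],0],[[-115,-243,-125],[0,0,1.75],0],[[-115,-243,-125],[0,0,1.75],0],[[-115,-243,-125],[0,0,1.75],0],[[-115,-243,-125],[0,0,1.75],0]])

```text
clock: 6.62
ee_pos: [0.5474, 0.0039, 0.2257]
eef_rot: [0.0, 0.266, 0.964, 0.0]
contact_force: [0.2, 0.5, -4.2]
gripper_width: 0.0257
```

```bash
python3 - <<'E'
from h import *
go((.5473,.0024,.21),2.6)
for n in ("scene","wrist"):
    im=manip.camera(n);save(n+"3",im)
im=load("scene3");save("s3z",im,(210,100,330,240),4)
E
```

```text
clock 6.62 at [0.5474 0.0039 0.2257] yaw 2.6031 w 0.0257 F [ 0.2  0.5 -4.2] j [-0.2  -0.03  1.77  0.    1.4  -1.23]
-> shift [-0.7 -1.3 15.7] turn [0.002 0.    0.022]
```

View pics/s3z.png

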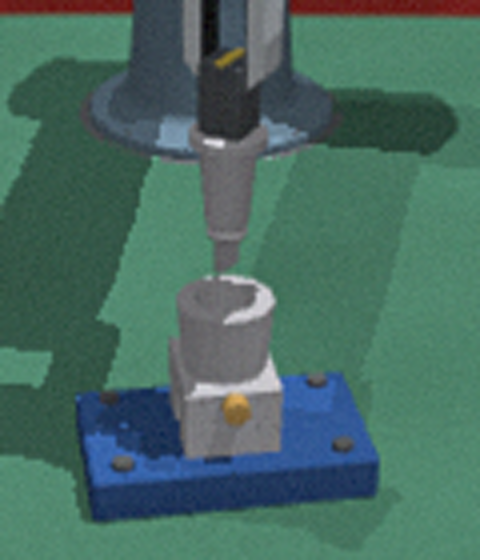

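View pics/wrist3.png

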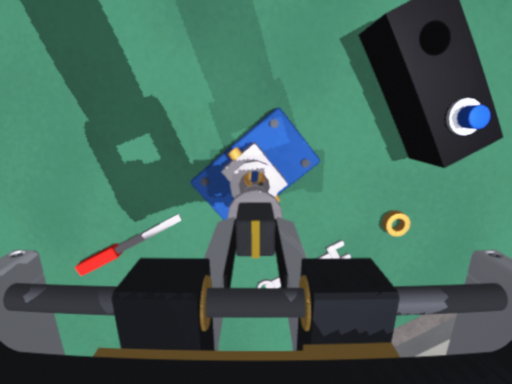

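Call:
step_arm(series=[[[-0.7,-1.3,0],[0,0,0],0],[[-0.7,-1.3,15],[0,0,0],0],[[-0.7,-1.3,30],[0,0,0],0],[[-0.7,-1.3,45],[0,0,0],0],[[-0.7,-1.3,60],[0,0,0],0],[[-0.7,-1.3,70],[0,0,0],0],[[-0.7,-1.3,75],[0,0,0],0],[[-0.7,-1.3,75],[0,0,0],0]])

```text
clock: 7.72
ee_pos: [0.5474, 0.0012, 0.1504]
eef_rot: [-0.0, 0.267, 0.964, 0.0]
contact_force: [0.6, -0.4, -3.4]
gripper_width: 0.0253
```

```bash
python3 - <<'E'
from h import *
go((.5473,.0024,.1455),2.6)
E
```

```text
clock 7.72 at [0.5474 0.0012 0.1504] yaw 2.6015 w 0.0253 F [ 0.6 -0.4 -3.4] j [-0.2   0.04  1.85  0.    1.26 -1.24]
-> shift [0.6 1.  4.9] turn [-0.    -0.001  0.011]
```

Call:
step_arm(series=[[[0.4,0.7,1],[0,0,0],0],[[0.4,0.7,2],[0,0,0],0],[[0.4,0.7,3],[0,0,0],0],[[0.4,0.7,4],[0,0,0],0],[[0.4,0.7,5],[0,0,0],0],[[0.4,0.7,5],[0,0,0],0]])

```text
clock: 8.48
ee_pos: [0.5473, 0.0021, 0.1454]
eef_rot: [-0.0, 0.267, 0.964, 0.0]
contact_force: [-0.1, 0.0, -3.5]
gripper_width: 0.0253
```

```bash
python3 - <<'E'
from h import *
go((.5473,.0024,.1455),2.6)
E
```

```text
clock 8.47 at [0.5473 0.0021 0.1454] yaw 2.6015 w 0.0253 F [-0.1  0.  -3.5] j [-0.2   0.04  1.85  0.    1.25 -1.23]
-> shift [ 0.1  0.3 -0.1] turn [-0.    -0.002  0.01 ]
```

Call:
step_arm(series=[[[0,0,0.7],[0,0,0],0],[[0,0,1.4],[0,0,0],0],[[0,0,2],[0,0,0],0],[[0,0,2],[0,0,0],0]])

```text
clock: 8.98
ee_pos: [0.5473, 0.0021, 0.1435]
eef_rot: [-0.0, 0.267, 0.964, 0.0]
contact_force: [-0.2, 0.1, -3.8]
gripper_width: 0.0259
```

```bash
python3 - <<'E'
from h import *
go((.5473,.0024,.1455),2.6)
E
```

```text
clock 8.97 at [0.5473 0.0021 0.1435] yaw 2.6014 w 0.0259 F [-0.2  0.1 -3.8] j [-0.2   0.04  1.85  0.    1.25 -1.23]
-> shift [ 0.2  0.3 -2. ] turn [-0.    -0.001  0.01 ]
```

Call:
step_arm(series=[[[0,0,0.8],[0,0,0],0],[[0,0,1.6],[0,0,0],0],[[0,0,2.4],[0,0,0],0],[[0,0,3.2],[0,0,0],0],[[0,0,4],[0,0,0],0],[[0,0,4],[0,0,0],0]])

```text
clock: 9.72
ee_pos: [0.5473, 0.0021, 0.1394]
eef_rot: [-0.0, 0.267, 0.964, 0.0]
contact_force: [0.1, 0.3, -3.6]
gripper_width: 0.0253
```

```bash
python3 - <<'E'
from h import *
go((.5473,.0024,.1285),2.6)
im=manip.camera("scene");save("s4z",im,(210,100,330,240),4)
E
```

```text
clock 9.72 at [0.5473 0.0021 0.1394] yaw 2.6015 w 0.0253 F [ 0.1  0.3 -3.6] j [-0.2   0.05  1.86  0.    1.24 -1.23]
-> shift [ 0.2  0.3 10.9] turn [-0.    -0.001  0.01 ]
```

View pics/s4z.png

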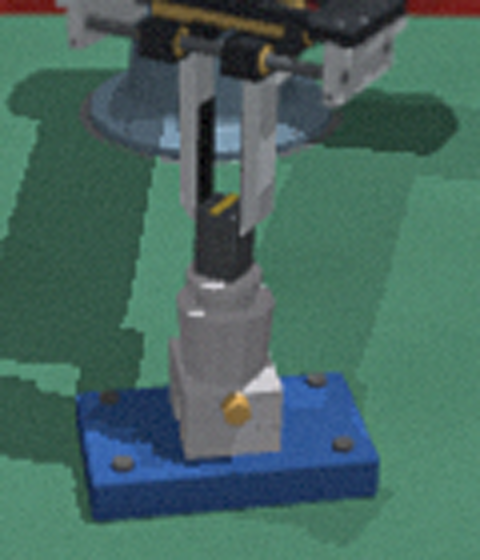

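The scene view shows the collar hovering about 10 mm over the nose, in line with the bore. The tang is already below the ring's top with no force, so it has entered the keyway. I'll press on slowly.

Call:
step_arm(series=[[[0,0,1],[0,0,0],0],[[0,0,2],[0,0,0],0],[[0,0,3],[0,0,0],0],[[0,0,4],[0,0,0],0],[[0,0,4],[0,0,0],0]])

```text
clock: 10.4
ee_pos: [0.5474, 0.002, 0.1355]
eef_rot: [-0.0, 0.267, 0.964, -0.0]
contact_force: [-0.0, 0.6, -3.5]
gripper_width: 0.0256
```

```bash
python3 - <<'E'
from h import *
go((.5473,.0024,.1285),2.6)
print(manip.get_obs()["wrist_torque"])
E
```

```text
clock 10.4 at [0.5474 0.002  0.1355] yaw 2.6014 w 0.0256 F [-0.   0.6 -3.5] j [-0.2   0.05  1.86 -0.    1.23 -1.23]
-> shift [0.2 0.3 7. ] turn [-0.    -0.001  0.01 ]
[ 0.10501438 -0.03503925 -0.00307038]
```

Call:
step_arm(series=[[[0,0,0.7],[0,0,0],0],[[0,0,1.4],[0,0,0],0],[[0,0,2],[0,0,0],0],[[0,0,2],[0,0,0],0]], newtons=45)

```text
clock: 10.9
ee_pos: [0.5479, 0.0019, 0.1343]
eef_rot: [0.001, 0.267, 0.964, 0.0]
contact_force: [-1.3, 0.9, 2.7]
gripper_width: 0.0254
```

```bash
python3 - <<'E'
from h import *
go((.5473,.0024,.1285),2.6)
print(manip.get_obs()["wrist_torque"])
E
```

```text
clock 10.9 at [0.5479 0.0019 0.1343] yaw 2.6015 w 0.0254 F [-1.3  0.9  2.7] j [-0.2   0.05  1.86 -0.    1.23 -1.23]
-> shift [0.8 0.1 5.8] turn [0.003 0.009 0.011]
[0.14650931 0.05269029 0.00377028]
```

Call:
step_arm(series=[[[0,0,0.6],[0,0,0],0],[[0,0,1.2],[0,0,0],0],[[0,0,1.2],[0,0,0],0]])

```text
clock: 11.28
ee_pos: [0.5474, 0.0021, 0.1321]
eef_rot: [0.0, 0.267, 0.964, 0.0]
contact_force: [-0.1, 0.9, -0.3]
gripper_width: 0.0253
```

```bash
python3 - <<'E'
from h import *
go((.5473,.0024,.1285),2.6)
print(manip.get_obs()["wrist_torque"])
E
```

```text
clock 11.28 at [0.5474 0.0021 0.1321] yaw 2.6014 w 0.0253 F [-0.1  0.9 -0.3] j [-0.2   0.06  1.86  0.    1.22 -1.23]
-> shift [0.3 0.2 3.6] turn [0.002 0.001 0.01 ]
[ 0.12837774 -0.23071298  0.00314688]
```

Call:
step_arm(series=[[[0,0,0.8],[0,0,0],0],[[0,0,1.6],[0,0,0],0],[[0,0,2.4],[0,0,0],0],[[0,0,3.0],[0,0,0],0],[[0,0,3.0],[0,0,0],0]])

```text
clock: 11.9
ee_pos: [0.5468, 0.0022, 0.1286]
eef_rot: [-0.001, 0.267, 0.964, 0.0]
contact_force: [0.7, 1.3, -8.2]
gripper_width: 0.0255
```

```bash
python3 - <<'E'
from h import *
go((.5473,.0024,.1285),2.6)
print(manip.get_obs()["wrist_torque"])
E
```

```text
clock 11.9 at [0.5468 0.0022 0.1286] yaw 2.6014 w 0.0255 F [ 0.7  1.3 -8.2] j [-0.2   0.06  1.87  0.    1.22 -1.23]
-> shift [-0.3  0.4  0.1] turn [-0.002 -0.01   0.01 ]
[ 0.36466408 -0.44479592  0.02782116]
```

Call:
step_arm(series=[[[0,0,0.6],[0,0,0],0],[[0,0,1.2],[0,0,0],0],[[0,0,1.8],[0,0,0],0],[[0,0,1.8],[0,0,0],0]])

```text
clock: 12.4
ee_pos: [0.5475, 0.0021, 0.1283]
eef_rot: [0.0, 0.267, 0.964, 0.0]
contact_force: [-2.8, 2.2, 0.4]
gripper_width: 0.0254
```

```bash
python3 - <<'E'
from h import *
go((.5473,.0024,.1285),2.6)
print(manip.get_obs()["wrist_torque"])
im=manip.camera("scene");save("s5z",im,(220,120,320,220),6)
E
```

```text
clock 12.4 at [0.5475 0.0021 0.1283] yaw 2.6016 w 0.0254 F [-2.8  2.2  0.4] j [-0.2   0.06  1.86  0.    1.22 -1.23]
-> shift [ 0.3  0.2 -0.2] turn [0.001 0.001 0.011]
[ 0.50712293  0.34678699 -0.00460894]
```

View pics/s5z.png

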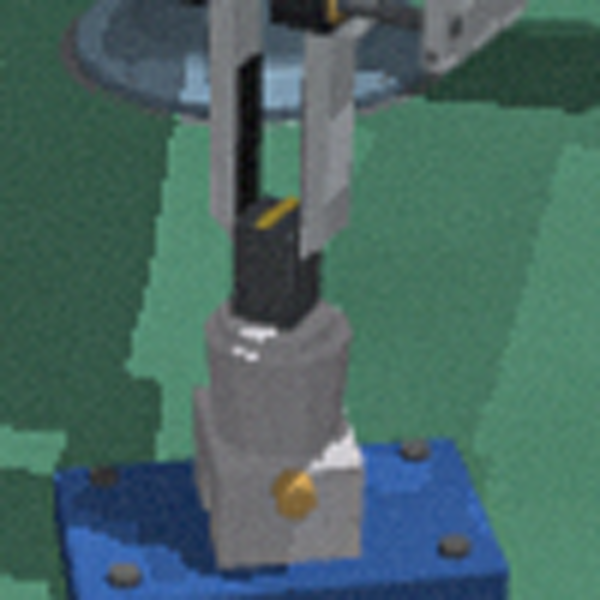

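The scene view shows the collar sitting on the nose with no visible gap. The tool has stopped descending at 0.1283, against an expected 0.1285 when home. I'll add one small extra press and then open.

Call:
step_arm(series=[[[0,0,0.7],[0,0,0],0],[[0,0,1.2],[0,0,0],0],[[0,0,1.2],[0,0,0],0]])

```text
clock: 12.82
ee_pos: [0.5478, 0.002, 0.1281]
eef_rot: [0.0, 0.267, 0.964, -0.0]
contact_force: [-5.2, 1.8, 7.3]
gripper_width: 0.0253
```

```bash
python3 - <<'E'
from h import *
go((.5473,.0024,.1285),2.6)
E
```

```text
clock 12.82 at [0.5478 0.002  0.1281] yaw 2.6017 w 0.0253 F [-5.2  1.8  7.3] j [-0.2   0.06  1.86 -0.    1.22 -1.23]
-> shift [ 0.6  0.1 -0.4] turn [0.001 0.005 0.012]
```

Call:
step_arm(series=[[[0,0,-1.2],[0,0,0],0],[[0,0,-1.8],[0,0,0],0.7],[[0,0,-1.8],[0,0,0],0.7],[[0,0,-1.8],[0,0,0],0.7],[[0,0,-1.8],[0,0,0],0.7],[[0,0,-1.8],[0,0,0],0.7],[[0,0,-30],[0,0,0],0.7],[[0,0,-80],[0,0,0],0.7],[[0,0,-100],[0,0,0],0.7],[[0,0,-100],[0,0,0],0.7]])

```text
clock: 14.08
ee_pos: [0.5482, 0.0019, 0.2274]
eef_rot: [0.001, 0.267, 0.964, 0.0]
contact_force: [0.2, 0.7, 0.2]
gripper_width: 0.0653
```

```bash
python3 - <<'E'
from h import *
go((.5473,-.306,.1),1.5)
t=manip.camera("top");s=manip.camera("scene");save("top6",t);save("scene6",s)
a=cv2.resize(t[160:260,205:305],None,fx=4,fy=4,interpolation=cv2.INTER_CUBIC)
b=cv2.resize(s[130:230,220:320],None,fx=4,fy=4,interpolation=cv2.INTER_CUBIC)
save("z6",np.hstack([a,b]))
E
```

```text
clock 14.07 at [0.5482 0.0019 0.2274] yaw 2.6015 w 0.0653 F [0.2 0.7 0.2] j [-0.2  -0.03  1.77 -0.    1.4  -1.23]
-> shift [-157.2 -264.6  127.6] turn [0.016 0.014 7.889]
```

View pics/z6.png

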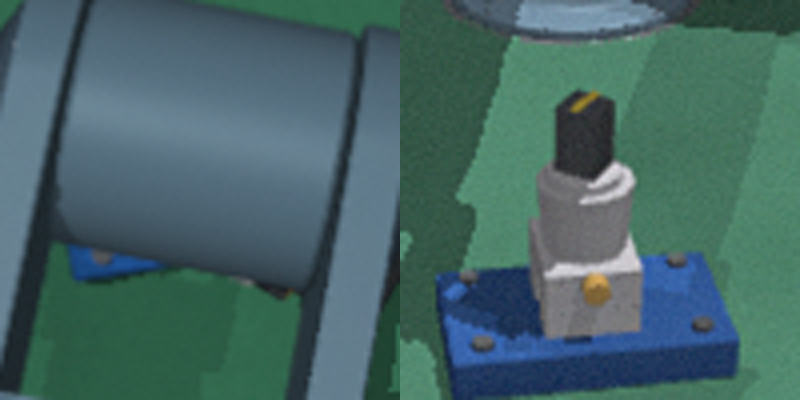

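```bash
python3 - <<'E'
from h import *
go((.5435,-.311,.1),1.515)
E
```

```text
clock 14.18 at [0.5465 0.0022 0.2244] yaw 2.6015 w 0.0657 F [-0.4  0.  -0.2] j [-0.2  -0.03  1.78 -0.    1.4  -1.23]
-> shift [-158.8 -270.   124.2] turn [-0.016 -0.013  7.781]
```

Call:
step_arm(series=[[[-25,-42,0],[0,0,1.2],0.7],[[-50,-85,0],[0,0,2.4],0.7],[[-76,-130,20],[0,0,3.6],0.7],[[-102,-173,50],[0,0,4.8],0.7],[[-130,-220,80],[0,0,6],0.7],[[-150,-255,110],[0,0,7.2],0.7],[[-159,-270,124],[0,0,7.78],0.7],[[-159,-270,124],[0,0,7.78],0.7],[[-159,-270,124],[0,0,7.78],0.7],[[-159,-270,124],[0,0,7.78],0.7]])

```text
clock: 15.42
ee_pos: [0.5454, -0.3105, 0.1031]
eef_rot: [0.0, 0.726, 0.688, 0.0]
contact_force: [0.7, -0.4, -0.8]
gripper_width: 0.0657
```

```bash
python3 - <<'E'
from h import *
go((.5435,-.311,.003),1.515)
m=manip.camera_model("wrist");im=manip.camera("wrist");save("w7",im);np.save("w7m.npy",m,allow_pickle=True)
t=np.array([.5435,-.311]);print(proj(m,[[*t,.024]]))
h=cv2.cvtColor(im[:,:,::-1].copy(),cv2.COLOR_BGR2HSV);k=cv2.inRange(h,(0,180,70),(6,255,255))
n,l,st,ce=cv2.connectedComponentsWithStats(k);
for i in range(1,n):
  if st[i,4]>100: print(st[i],ce[i])
E
```

```text
clock 15.43 at [ 0.5454 -0.3105  0.1031] yaw 1.5171 w 0.0657 F [ 0.7 -0.4 -0.8] j [-0.7   0.27  1.68  0.    1.19 -0.64]
-> shift [ -0.5  -1.9 100.1] turn [0.006 0.004 0.015]
[[254.25060714 191.55330412]]
[ 244  145   19   75 1346] [253.21173848 181.87072808]
```

View pics/w7.png

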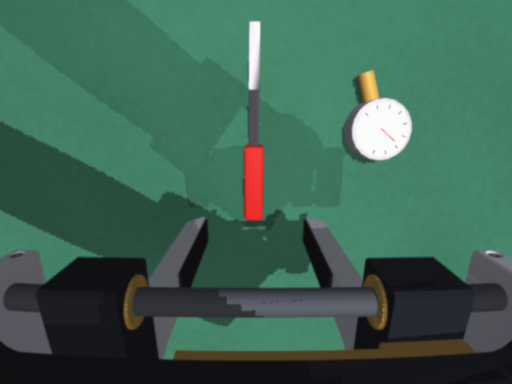

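The wrist view shows the handle centred at (253,182), tail edge near row 219, tip near (254.5,23), with the gauge well to the right.

```bash
python3 - <<'E'
from h import *
m=np.load("w7m.npy",allow_pickle=True).item()
a=plane(m,(254,219),.024);a2=plane(m,(254,146),.024);b=plane(m,(254.5,22.5),.006)
for p in(a,a2,b):print(p)
d=b-a;print(np.linalg.norm(d[:2]),np.arctan2(d[1],d[0]))
u=d[:2]/np.linalg.norm(d[:2]);t=b[:2]-u*.170;print("handle x=-15 at",t)
go((*t,.003),1.515)
E
```

```text
[ 0.54157687 -0.34146765  0.024     ]
[ 0.54581095 -0.26373355  0.024     ]
[ 0.55269959 -0.14499938  0.006     ]
0.19678286381302523 1.5142433751872921
handle x=-15 at [ 0.54309071 -0.31472761]
clock 15.47 at [ 0.5454 -0.3106  0.1032] yaw 1.5168 w 0.0658 F [0.5 0.1 0.2] j [-0.7   0.27  1.68  0.    1.19 -0.64]
-> shift [ -4.2  -2.2 100.2] turn [0.008 0.005 0.013]
```

Call:
step_arm(series=[[[-2.5,-2,30],[0,0,0],0.7],[[-2.5,-2,60],[0,0,0],0.7],[[-2.5,-2,85],[0,0,0],0.7],[[-2.5,-2,98],[0,0,0],0.7],[[-2.5,-2,99],[0,0,0],0.7],[[-2.5,-2,99],[0,0,0],0.3],[[-2.5,-2,99],[0,0,0],0],[[-2.5,-2,99],[0,0,0],0],[[-2.5,-2,99],[0,0,0],0],[[-2.5,-2,99],[0,0,0],0],[[-2.5,-2,99],[0,0,0],0]], newtons=60)

```text
clock: 16.85
ee_pos: [0.5427, -0.3137, 0.0033]
eef_rot: [-0.0, 0.727, 0.687, 0.0]
contact_force: [-0.8, -1.1, 0.3]
gripper_width: 0.0094
```

```bash
python3 - <<'E'
from h import *
# target: tip 65 mm before axis; axis (.5474,.0020), dir 1.714; grip 170 mm behind tip
u=np.array([np.cos(1.714),np.sin(1.714)]);P=np.array([.5474,.0020])+u*(-.065-.170)
print(P)
go((*P,.037),1.714)
E
```

```text
[ 0.58093796 -0.23059451]
clock 16.85 at [ 0.5427 -0.3137  0.0033] yaw 1.5151 w 0.0094 F [-0.8 -1.1  0.3] j [-0.7   0.4   1.71  0.    1.03 -0.65]
-> shift [ 85.1  33.5 -33.7] turn [-0.000e+00 -1.000e-03 -1.424e+00]
```

```bash
python3 - <<'E'
from h import *
im=manip.camera("wrist");save("w8",im);s=manip.camera("scene");save("s8z",s,(90,160,250,260),4)
print(manip.get_obs()["gripper_width"])
E
```

```text
0.0020020581757142697
```

View pics/w8.png

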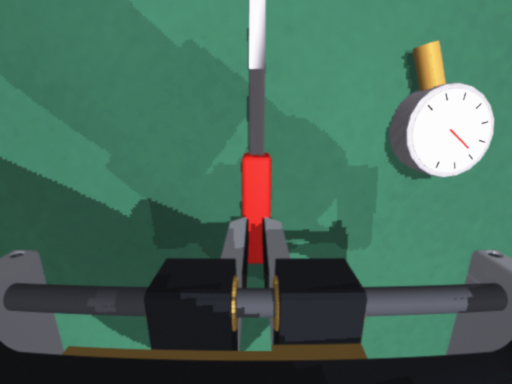

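View pics/s8z.png

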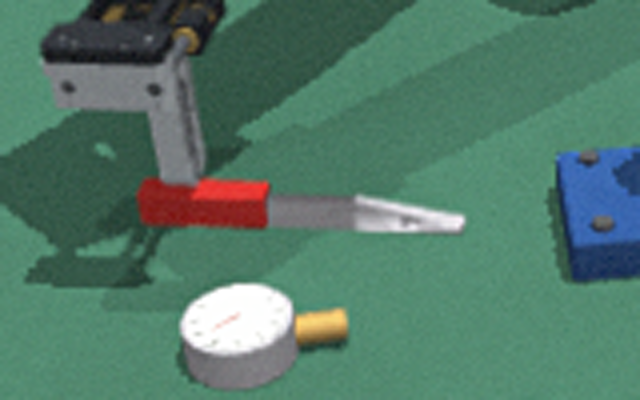

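```bash
python3 - <<'E'
from h import *
o,p,R=pose();print(o["clock"],p,R.as_matrix().round(3),o["gripper_width"],o["contact_force"],o["joint_positions"])
ms=manip.camera_model("scene");mw=manip.camera_model("wrist");mt=manip.camera_model("top")
for z in (0.003,.012,.024,.035):
    print(z,((proj(ms,[[.553,p[1],z]])[0]-[90,160])*4).round(0),proj(mw,[[p[0],p[1],z]])[0].round(0))
print(mw["pose"][:3,3]-p)
im=manip.camera("top");save("t8z",im,(300,150,430,250),6)
im=load("scene6");
E
```

```text
16.95 [ 0.54273076 -0.31368342  0.00332101] [[ 0.056  0.998 -0.   ]
 [ 0.998 -0.056  0.   ]
 [ 0.    -0.    -1.   ]] 0.0020020581757142697 [1.03863717 1.07195796 1.18210687] [-7.04669710e-01  4.02839935e-01  1.71285451e+00 -2.68155773e-06
  1.02597521e+00 -6.49029167e-01]
0.003 [184. 219.] [256. 217.]
0.012 [182. 207.] [257. 221.]
0.024 [179. 190.] [257. 227.]
0.035 [176. 175.] [257. 234.]
[0.003007   0.07451046 0.20347417]
```

View pics/t8z.png

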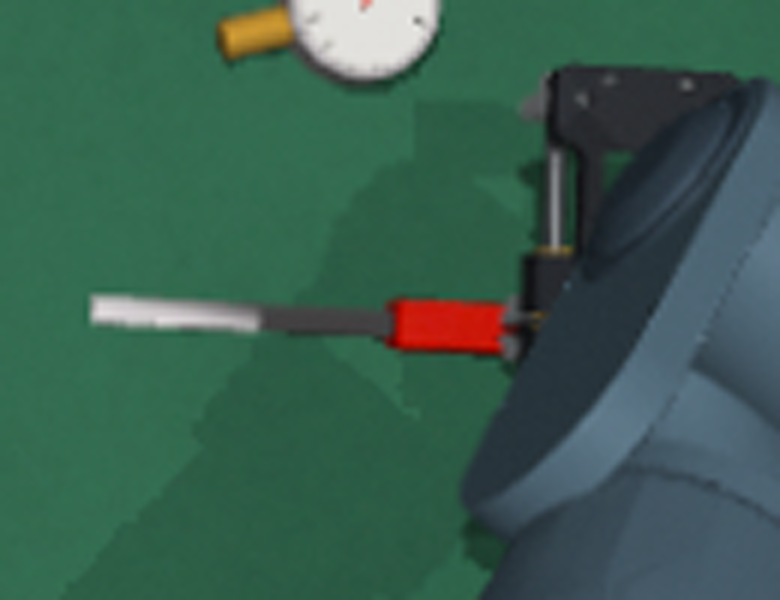

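The wrist and scene views show the jaws shut with their ends at about z = 0.027–0.03, just above the handle, with no contact force. Scaling the wrist view by the 94 mm opening also puts the finger ends about 21 mm short of the reported TCP. I'll open and go lower with a force check.

Call:
step_arm(series=[[[0,0,-4],[0,0,0],0.6],[[0,0,-4],[0,0,0],0.6],[[0,0,-4],[0,0,0],0.6],[[0,0,-4],[0,0,0],0.6],[[0,0,-4],[0,0,0],0.6],[[0,0,0],[0,0,0],0.6],[[0,0,2],[0,0,0],0.6],[[0,0,3],[0,0,0],0.6],[[0,0,4],[0,0,0],0.6],[[0,0,4],[0,0,0],0.6]])

```text
clock: 18.25
ee_pos: [0.5427, -0.3137, -0.0007]
eef_rot: [-0.0, 0.726, 0.687, -0.0]
contact_force: [0.4, 0.3, 0.4]
gripper_width: 0.0562
```

```bash
python3 - <<'E'
from h import *
go((.5427,-.3137,-.015),1.515)
im=manip.camera("wrist");save("w9",im,(100,120,420,340),2);s=manip.camera("scene");save("s9z",s,(90,160,250,260),4)
E
```

```text
clock 18.25 at [ 0.5427 -0.3137 -0.0007] yaw 1.5152 w 0.0562 F [0.4 0.3 0.4] j [-0.7   0.41  1.71 -0.    1.02 -0.65]
-> shift [-0.  -0.  14.3] turn [-0.001 -0.001  0.001]
```

View pics/w9.png

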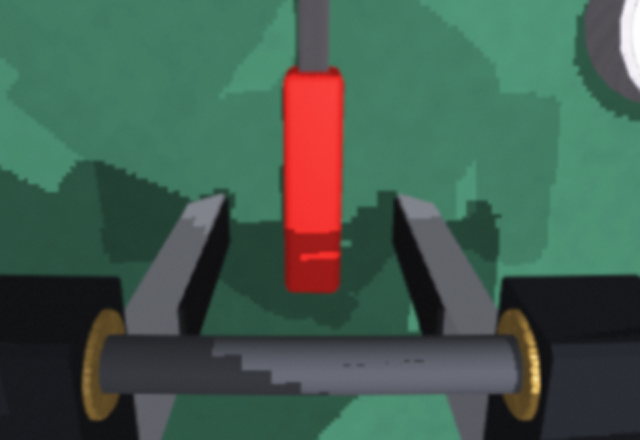

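View pics/s9z.png

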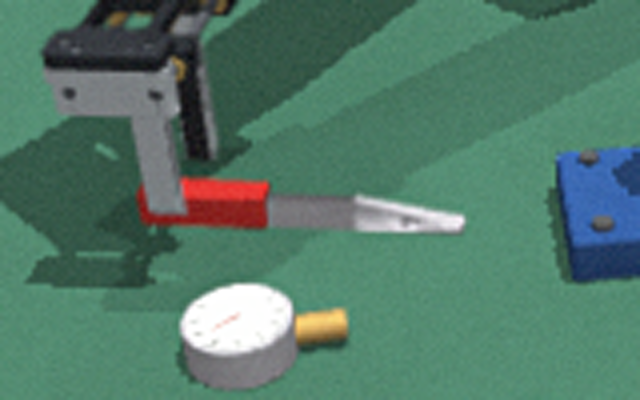

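```bash
python3 - <<'E'
from h import *
ms=manip.camera_model("scene")
for z in (0,.01,.02,.025,.03):
    print(z,((proj(ms,[[.578,-.3137,z]])[0]-[90,160])*4).round(0))
mw=manip.camera_model("wrist");T=mw["pose"]
# stereo of tips from wrist view: inner upper corners (zoom/2+offset) gap equals opening 56.2 mm
l=undist(mw,[(230/2+100,195/2+120),(395/2+100,195/2+120)]);d=.0562/(l[1,0]-l[0,0]);
for q in l:
    print("tip corner world",T[:3,:3]@(np.array([q[0],-q[1],-1])*d)+T[:3,3])
E
```

```text
0 [175. 247.]
0.01 [172. 233.]
0.02 [170. 219.]
0.025 [168. 212.]
0.03 [167. 205.]
tip corner world [ 0.51494529 -0.30350914  0.02376771]
tip corner world [ 0.57105915 -0.3066195   0.02378423]
```

Call:
step_arm(series=[[[0,0,3],[0,0,0],0.6],[[0,0,6],[0,0,0],0.6],[[0,0,9],[0,0,0],0.6],[[0,0,12],[0,0,0],0.6],[[0,0,14],[0,0,0],0.6],[[0,0,14],[0,0,0],0.6]])

```text
clock: 19.1
ee_pos: [0.5427, -0.3136, -0.0149]
eef_rot: [-0.0, 0.726, 0.687, -0.0]
contact_force: [0.3, -1.3, 0.2]
gripper_width: 0.0565
```

Call:
step_arm(series=[[[0,0,1],[0,0,0],0.6],[[0,0,2],[0,0,0],0.6],[[0,0,3],[0,0,0],0.6],[[0,0,3],[0,0,0],0.2],[[0,0,3],[0,0,0],0],[[0,0,3],[0,0,0],0],[[0,0,3],[0,0,0],0],[[0,0,3],[0,0,0],0],[[0,0,3],[0,0,0],0],[[0,0,3],[0,0,0],0]])

```text
clock: 20.35
ee_pos: [0.5429, -0.3137, -0.0176]
eef_rot: [0.0, 0.726, 0.687, 0.0]
contact_force: [0.6, -0.1, 0.9]
gripper_width: 0.0195
```

```bash
python3 - <<'E'
from h import *
# target: tip 65 mm before axis; axis (.5474,.0020), dir 1.714; grip 170 mm behind tip
u=np.array([np.cos(1.714),np.sin(1.714)]);P=np.array([.5474,.0020])+u*(-.065-.170)
print(P)
go((*P,.017),1.714)
im=manip.camera("wrist");save("w10",im,(100,0,420,340),2);s=manip.camera("scene");save("s10z",s,(90,160,250,260),4)
E
```

```text
[ 0.58093796 -0.23059451]
clock 20.35 at [ 0.5429 -0.3137 -0.0176] yaw 1.5152 w 0.0195 F [ 0.6 -0.1  0.9] j [-0.7   0.44  1.71  0.    0.99 -0.65]
-> shift [ 85.1  33.4 -34.6] turn [ 2.000e-03  1.000e-03 -1.424e+00]
```

View pics/s10z.png

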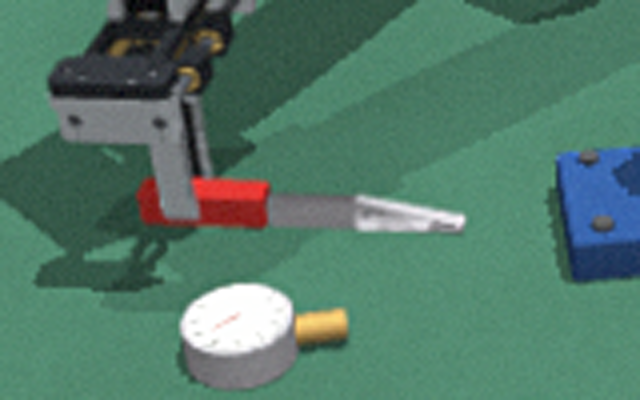

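Call:
step_arm(series=[[[0,0,-12],[0,0,0],0],[[0,0,-26],[0,0,0],0],[[0,0,-36],[0,0,0],0],[[15,8,-36],[0,0,-0.4],0],[[35,16,-36],[0,0,-0.8],0],[[55,24,-36],[0,0,-1.2],0],[[75,32,-36],[0,0,-1.42],0],[[85,33.4,-36],[0,0,-1.42],0],[[85,33.4,-36],[0,0,-1.42],0],[[85,33.4,-36],[0,0,-1.42],0],[[85,33.4,-36],[0,0,-1.42],0]])

```text
clock: 21.82
ee_pos: [0.5807, -0.2314, 0.0184]
eef_rot: [0.0, 0.655, 0.755, -0.0]
contact_force: [-0.8, -0.1, -1.4]
gripper_width: 0.0197
```

```bash
python3 - <<'E'
from h import *
u=np.array([np.cos(1.714),np.sin(1.714)]);P=np.array([.5474,.0020])+u*(-.065-.170)
go((*P,.0124),1.714)
m=manip.camera_model("wrist");np.save("w11m.npy",m,allow_pickle=True)
im=manip.camera("wrist");save("w11",im,(100,0,420,280),2);s=manip.camera("scene");save("s11z",s,(120,140,320,260),4)
E
```

```text
clock 21.82 at [ 0.5807 -0.2314  0.0184] yaw 1.7124 w 0.0197 F [-0.8 -0.1 -1.4] j [-0.56  0.38  1.72 -0.    1.05 -0.7 ]
-> shift [0.7 0.4 6. ] turn [ 0.001  0.001 -0.011]
```

View pics/w11.png

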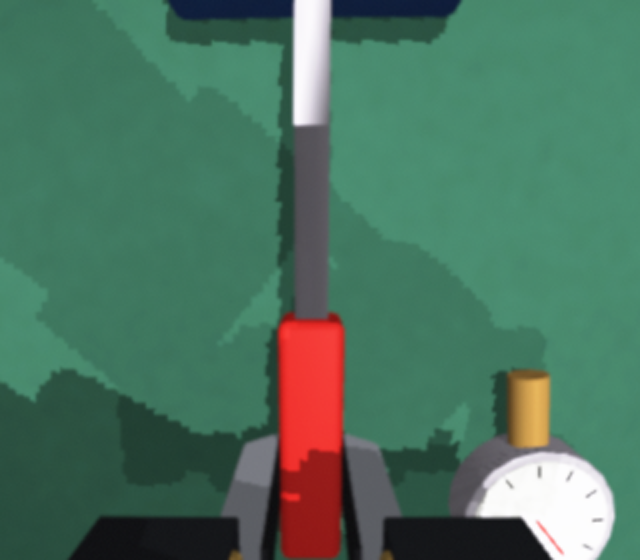

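View pics/s11z.png

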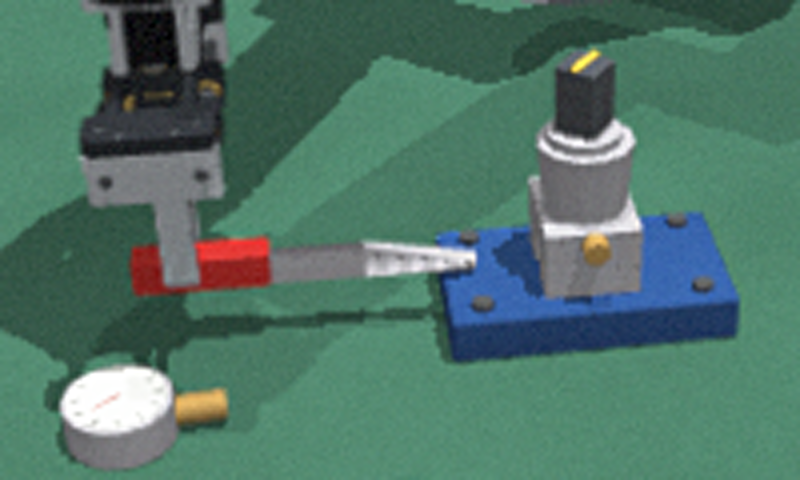

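```bash
python3 - <<'E'
from h import *
im=load("w11") 
b=cv2.cvtColor(im[:,:,::-1].copy(),cv2.COLOR_BGR2HSV)
row=im[4];print([ (i,tuple(int(v) for v in row[i])) for i in list(range(160,185,2))+list(range(286,340,4))+list(range(452,474,2))])
m=np.load("w11m.npy",allow_pickle=True).item()
f=lambda x,y:((x+.5)/2-.5+100,(y+.5)/2-.5)
o,p,R=pose()
for q,z in (((167,2),.03),((466,2),.03),((312,2),.045),((311,122),.054),((311,330),.06)):
    w=plane(m,f(*q),z);print(q,w.round(4),"in tool",(R.inv().apply(w-p)*1000).round(1))
E
```

```text
[(160, (72, 135, 107)), (162, (65, 125, 98)), (164, (59, 116, 91)), (166, (57, 109, 87)), (168, (45, 86, 75)), (170, (28, 55, 62)), (172, (18, 35, 59)), (174, (16, 30, 59)), (176, (16, 31, 60)), (178, (17, 32, 61)), (180, (17, 31, 60)), (182, (15, 30, 60)), (184, (16, 30, 60)), (286, (15, 29, 60)), (290, (20, 32, 61)), (294, (161, 162, 181)), (298, (247, 245, 249)), (302, (249, 247, 251)), (306, (250, 249, 252)), (310, (251, 249, 252)), (314, (249, 246, 251)), (318, (242, 239, 244)), (322, (230, 226, 233)), (326, (212, 207, 218)), (330, (138, 135, 149)), (334, (22, 34, 62)), (338, (15, 30, 59)), (452, (16, 29, 58)), (454, (15, 29, 57)), (456, (20, 40, 61)), (458, (36, 70, 75)), (460, (56, 108, 95)), (462, (69, 131, 106)), (464, (72, 138, 110)), (466, (72, 137, 109)), (468, (72, 137, 108)), (470, (72, 136, 108)), (472, (71, 136, 108))]
(167, 2) [ 0.5149 -0.0932  0.03  ] in tool [145.9 -45.6 -11.6]
(466, 2) [ 0.6065 -0.08    0.03  ] in tool [146.1  47.  -11.6]
(312, 2) [ 0.5601 -0.0928  0.045 ] in tool [139.9  -0.8 -26.6]
(311, 122) [ 0.5647 -0.1267  0.054 ] in tool [105.8  -1.1 -35.6]
(311, 330) [ 0.5729 -0.184   0.06  ] in tool [ 47.9  -1.  -41.6]
```

Call:
step_arm(series=[[[0,1.2,2],[0,0,0],0],[[0,1.2,4],[0,0,0],0],[[0,1.2,5],[0,0,0],0],[[0,1.2,5.5],[0,0,0],0],[[0,1.2,5.5],[0,0,0],0]])

```text
clock: 22.55
ee_pos: [0.582, -0.2305, 0.0128]
eef_rot: [-0.0, 0.655, 0.756, -0.0]
contact_force: [-0.2, -0.7, -2.3]
gripper_width: 0.0194
```

```bash
python3 - <<'E'
from h import *
go((.5809,-.2306,.0124),1.714)
s=manip.camera("scene");save("s12z",s,(120,140,320,260),4)
t=manip.camera("top");save("t12z",t,(205,150,355,260),5)
E
```

```text
clock 22.55 at [ 0.582  -0.2305  0.0128] yaw 1.7135 w 0.0194 F [-0.2 -0.7 -2.3] j [-0.56  0.39  1.71  0.    1.04 -0.7 ]
-> shift [ 0.  -1.1  0.4] turn [-0.    -0.    -0.004]
```

View pics/s12z.png

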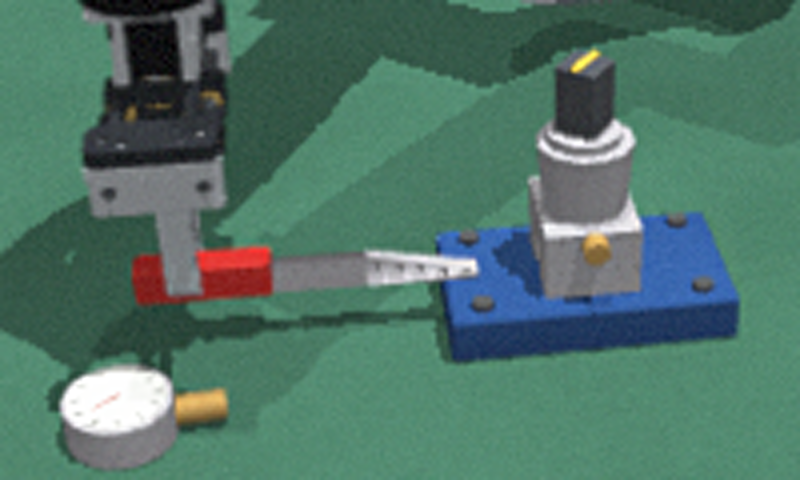

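View pics/t12z.png

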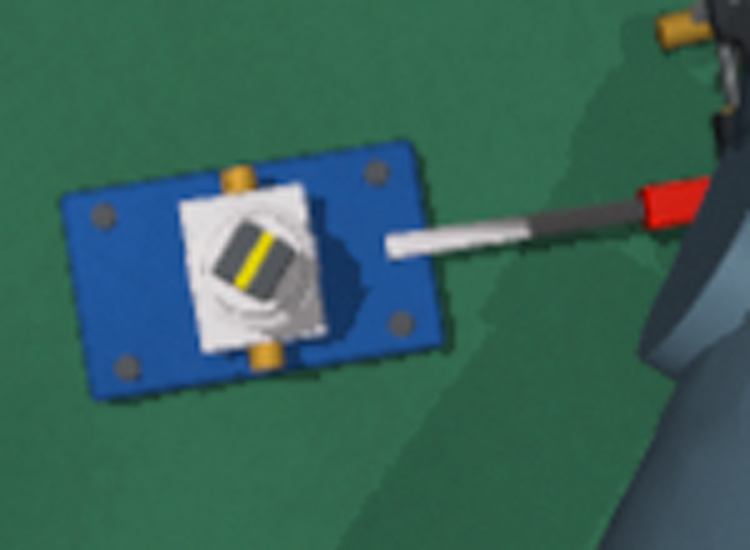

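```bash
python3 - <<'E'
from h import *
mt=manip.camera_model("top")
f=lambda x,y:((x+.5)/5-.5+205,(y+.5)/5-.5+150)
C=np.array([plane(mt,f(*q),.03) for q in [(62,197),(410,142),(446,345),(97,400)]])
print(C.round(4),C.mean(0)); 
for a,b in((1,0),(2,3)): d=C[b]-C[a];print(np.arctan2(d[1],d[0]),end=" ")
for a,b in((0,3),(1,2)): d=C[b]-C[a];print(np.arctan2(d[1],d[0])+np.pi/2+np.pi,end=" ")
im=load("t12z")
h=cv2.cvtColor(im[:,:,::-1].copy(),cv2.COLOR_BGR2HSV)
g=cv2.inRange(h,(0,0,150),(180,60,255)) ; g[:,:380]=0; g[:,540:]=0
ax=C.mean(0)[:2];u=np.array([np.cos(1.714),np.sin(1.714)]);v=np.array([u[1],-u[0]])
print("\naxis",ax)
for x in range(390,530,15):
    r=np.where(g[:,x])[0]
    if len(r):
        hz=.036+(x-388)/(527-388)*.012
        w=plane(mt,f(x,(r.min()+r.max())/2),hz)[:2]-ax;print(x,r.min(),r.max(),"along %.1f lat(tooly) %.1f"%(w@u*1e3,w@v*1e3))
for q in((648,207),(700,199)):
    w=plane(mt,f(*q),.054)[:2]-ax;print("handle along %.1f lat %.1f"%(w@u*1e3,w@v*1e3))
w=np.array([.582,-.2305])-ax;print("tcp",w@u,w@v)
E
```

```text
[[ 0.5825  0.0922  0.03  ]
 [ 0.6076 -0.0724  0.03  ]
 [ 0.5116 -0.0883  0.03  ]
 [ 0.4869  0.0759  0.03  ]] [0.54717438 0.00188593 0.03      ]
1.7216493562370918 1.7200213807858236 1.7397282997921129 1.7354110011352577 
axis [0.54717438 0.00188593]
390 235 256 along -64.8 lat(tooly) 2.1
405 234 256 along -71.7 lat(tooly) 1.2
420 231 253 along -78.8 lat(tooly) 1.5
435 231 251 along -85.7 lat(tooly) 0.9
450 228 247 along -92.7 lat(tooly) 1.4
465 228 246 along -99.6 lat(tooly) 0.6
480 227 242 along -106.6 lat(tooly) 0.6
495 227 241 along -113.4 lat(tooly) -0.2
510 227 238 along -120.3 lat(tooly) -0.6
525 229 235 along -127.0 lat(tooly) -1.5
handle along -184.7 lat 1.2
handle along -209.5 lat 1.2
tcp -0.23497732312216835 0.001304245931699188
```

Call:
step_arm(series=[[[4,0.5,0],[0,0,-0.06],0],[[12,0.4,0],[0,0,-0.06],0],[[20,0.4,0],[0,0,-0.06],0],[[28,0.3,0],[0,0,-0.06],0],[[36,0.3,0],[0,0,-0.06],0],[[44,0.2,0],[0,0,-0.06],0],[[48,0.1,0],[0,0,-0.06],0],[[48,0.1,0],[0,0,-0.06],0]])

```text
clock: 23.65
ee_pos: [0.5753, -0.1827, 0.0129]
eef_rot: [0.0, 0.652, 0.759, -0.0]
contact_force: [0.7, 0.0, -2.2]
gripper_width: 0.0194
```

```bash
cat > al.py <<'E'
from h import *
ax=np.array([.5473,.0020]);u=np.array([np.cos(1.722),np.sin(1.722)]);v=np.array([u[1],-u[0]])
def al():
    o,p,R=pose();w=p[:2]-ax;F=o["contact_force"]
    print("clk",o["clock"],"tip along %.1f lat %.1f z %.4f"%(w@u*1e3+170,w@v*1e3,p[2]),"F along %.1f lat %.1f z %.1f"%(F[:2]@u,F[:2]@v,F[2]),"yaw",np.arctan2(*R.as_matrix()[[1,0],0]).round(4),"w",o["gripper_width"],"T",o["wrist_torque"].round(2))
E
python3 - <<'E'
from al import *
al()
s=manip.camera("scene");save("s13z",s,(160,140,320,260),5)
E
```

```text
clk 23.65 tip along -16.8 lat -0.2 z 0.0129 F along -0.1 lat 0.7 z -2.2 yaw 1.7222 w 0.01937791935307098 T [-0.04 -0.06  0.02]
```

View pics/s13z.png

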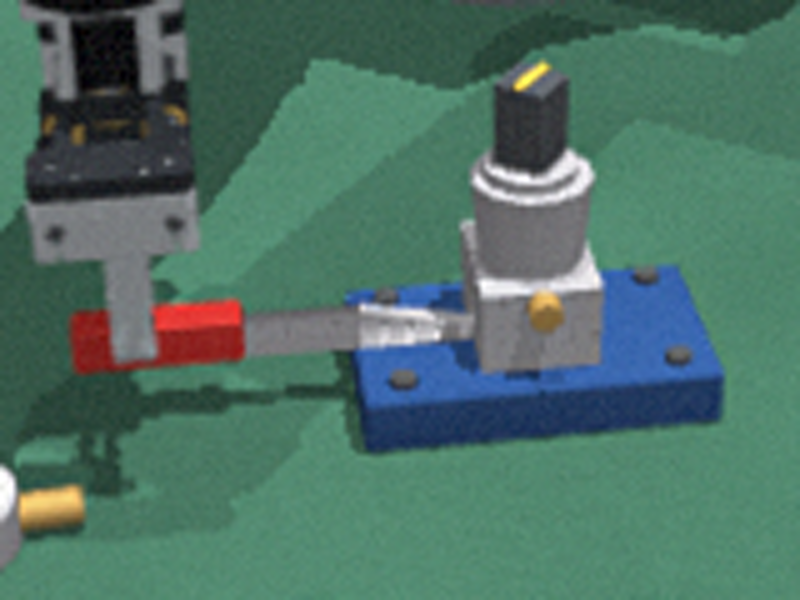

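The scene view shows the tip inside the slot mouth with no force and sitting level. I'll carry on.

Call:
step_arm(series=[[[5,0,0],[0,0,0],0],[[10,0,0],[0,0,0],0],[[15,0,0],[0,0,0],0],[[20,0,0],[0,0,0],0],[[25,0,0],[0,0,0],0],[[28,0,0],[0,0,0],0],[[28,0,0],[0,0,0],0]])

```text
clock: 24.58
ee_pos: [0.5709, -0.1551, 0.0128]
eef_rot: [-0.0, 0.652, 0.759, -0.0]
contact_force: [-0.0, 1.8, -3.1]
gripper_width: 0.0193
```

```bash
python3 - <<'E'
from al import *
al()
E
```

```text
clk 24.575 tip along 11.2 lat -0.3 z 0.0128 F along 1.8 lat 0.2 z -3.1 yaw 1.722 w 0.019257972663286837 T [-0.11 -0.07  0.05]
```

Call:
step_arm(series=[[[2,0,0.2],[0,0,0],0],[[4,0,0.4],[0,0,0],0],[[6,0,0.4],[0,0,0],0],[[8,0,0.4],[0,0,0],0],[[8,0,0.4],[0,0,0],0]])

```text
clock: 25.2
ee_pos: [0.5699, -0.1476, 0.0126]
eef_rot: [0.0, 0.652, 0.759, -0.0]
contact_force: [-0.6, -4.6, -2.4]
gripper_width: 0.0194
```

```bash
python3 - <<'E'
from al import *
al()
E
```

```text
clk 25.2 tip along 18.7 lat -0.2 z 0.0126 F along -4.5 lat -1.3 z -2.4 yaw 1.7221 w 0.019439851868530863 T [-0.86  0.01  0.16]
```

Call:
step_arm(series=[[[1.2,0,0],[0,0,0],0],[[2.4,0,0],[0,0,0],0],[[3.6,0,0],[0,0,0],0],[[4.8,0,0],[0,0,0],0],[[6,0,0],[0,0,0],0],[[6,0,0],[0,0,0],0]])

```text
clock: 25.95
ee_pos: [0.5691, -0.1428, 0.0127]
eef_rot: [0.001, 0.651, 0.759, -0.001]
contact_force: [-1.7, -7.7, -1.8]
gripper_width: 0.0198
```

```bash
python3 - <<'E'
from al import *
al()
E
```

```text
clk 25.95 tip along 23.6 lat -0.3 z 0.0127 F along -7.4 lat -2.8 z -1.8 yaw 1.7227 w 0.01984433773101378 T [-1.44  0.07  0.28]
```

Call:
step_arm(series=[[[1.2,0,0],[0,0,0],0],[[2.4,0,0],[0,0,0],0],[[3.6,0,0],[0,0,0],0],[[4.8,0,0],[0,0,0],0],[[6,0,0],[0,0,0],0],[[7,0,0],[0,0,0],0],[[8,0,0],[0,0,0],0],[[8,0,0],[0,0,0],0]])

```text
clock: 26.95
ee_pos: [0.5674, -0.1339, 0.0124]
eef_rot: [-0.0, 0.652, 0.759, -0.0]
contact_force: [-0.7, -5.0, -2.1]
gripper_width: 0.0195
```

```bash
python3 - <<'E'
from al import *
al()
s=manip.camera("scene");save("s14z",s,(160,140,320,260),5)
E
```

```text
clk 26.95 tip along 32.6 lat -0.6 z 0.0124 F along -4.8 lat -1.5 z -2.1 yaw 1.7224 w 0.019541316895324592 T [-0.93  0.15  0.25]
```

View pics/s14z.png

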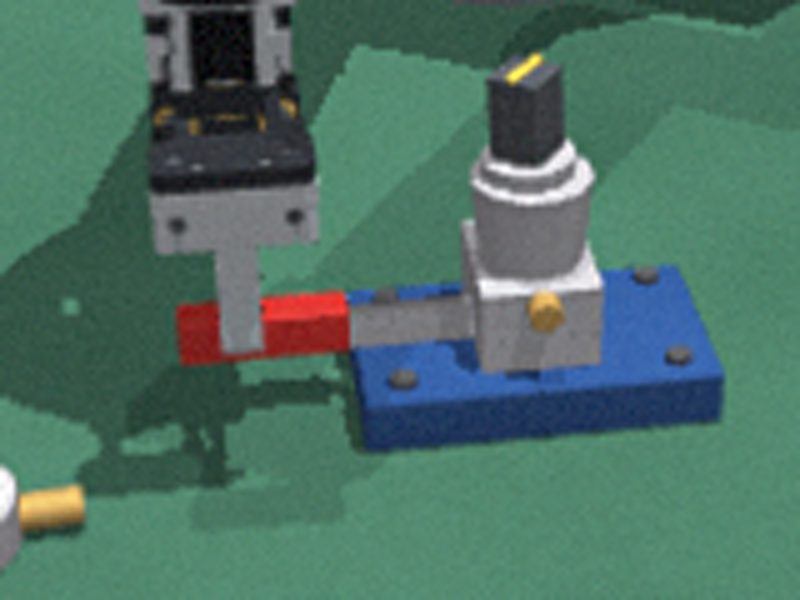

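Call:
step_arm(series=[[[0,0,-0.6],[0,0,0],0],[[1.2,0,-0.6],[0,0,0],0],[[2.4,0,-0.6],[0,0,0],0],[[3.6,0,-0.6],[0,0,0],0],[[4.8,0,-0.6],[0,0,0],0],[[6,0,-0.6],[0,0,0],0],[[7.2,0,-0.6],[0,0,0],0],[[8.4,0,-0.6],[0,0,0],0],[[9.6,0,-0.6],[0,0,0],0],[[9.6,0,-0.6],[0,0,0],0]])

```text
clock: 28.25
ee_pos: [0.5664, -0.1239, 0.0131]
eef_rot: [-0.0, 0.652, 0.758, 0.0]
contact_force: [-1.3, -0.7, -2.7]
gripper_width: 0.0195
```

```bash
python3 - <<'E'
from al import *
al()
E
```

```text
clk 28.25 tip along 42.7 lat -0.1 z 0.0131 F along -0.5 lat -1.4 z -2.7 yaw 1.7218 w 0.019548247224483648 T [-0.14 -0.06  0.01]
```

Call:
step_arm(series=[[[1.5,0,0],[0,0,0],0],[[3,0,0],[0,0,0],0],[[4.5,0,0],[0,0,0],0],[[6,0,0],[0,0,0],0],[[7.5,0,0],[0,0,0],0],[[9,0,0],[0,0,0],0],[[10.5,0,0],[0,0,0],0],[[12,0,0],[0,0,0],0],[[13.5,0,0],[0,0,0],0],[[14.3,0,0],[0,0,0],0],[[14.3,0,0],[0,0,0],0]])

```text
clock: 29.62
ee_pos: [0.564, -0.1097, 0.013]
eef_rot: [-0.0, 0.652, 0.758, -0.0]
contact_force: [-0.3, -2.6, -4.5]
gripper_width: 0.0195
```

```bash
python3 - <<'E'
from al import *
al()
s=manip.camera("scene");save("s15z",s,(180,140,320,250),5)
t=manip.camera("top");save("t15z",t,(205,150,355,260),5)
E
```

```text
clk 29.625 tip along 57.0 lat -0.3 z 0.0130 F along -2.6 lat -0.7 z -4.5 yaw 1.7219 w 0.019456143109786522 T [-0.47 -0.01  0.06]
```

View pics/s15z.png

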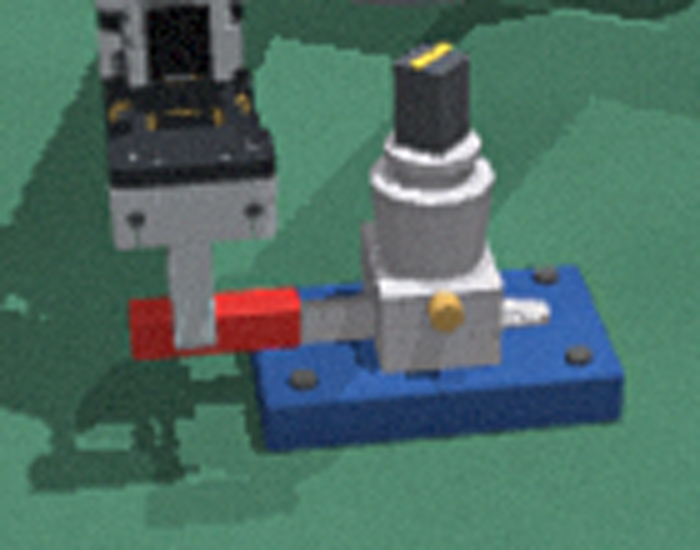

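View pics/t15z.png

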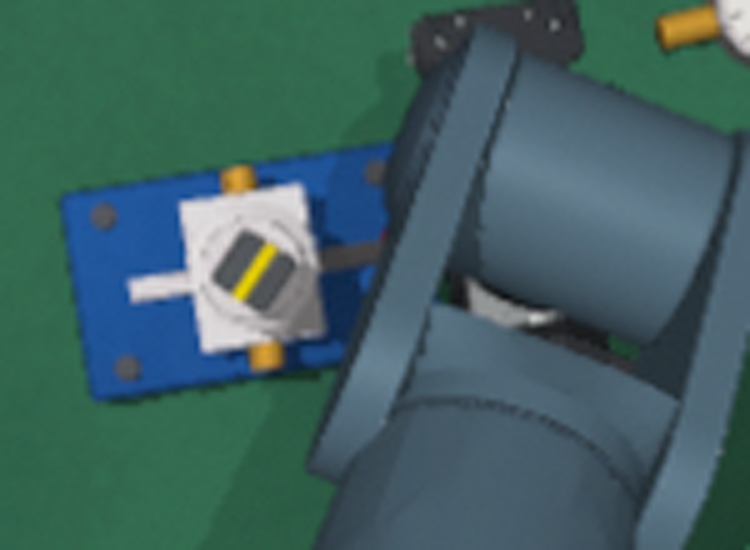

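Call:
step_arm(series=[[[0,0,0.5],[0,0,0],0],[[0,0,0.5],[0,0,0],0.5],[[0,0,0.5],[0,0,0],0.5],[[0,0,0.5],[0,0,0],0.5],[[0,0,0.5],[0,0,0],0.5],[[0,0,0.5],[0,0,0],0.5],[[0,0,0.5],[0,0,0],0.5]])

```text
clock: 30.6
ee_pos: [0.5642, -0.1099, 0.0125]
eef_rot: [-0.0, 0.652, 0.758, 0.0]
contact_force: [0.4, -0.5, -0.2]
gripper_width: 0.0468
```

```bash
python3 - <<'E'
from al import *
al()
s=manip.camera("scene");save("s16z",s,(180,140,320,250),5)
E
```

```text
clk 30.6 tip along 56.8 lat -0.2 z 0.0125 F along -0.6 lat 0.3 z -0.2 yaw 1.7218 w 0.04682956498502933 T [ 0.  -0.1  0. ]
```

View pics/s16z.png

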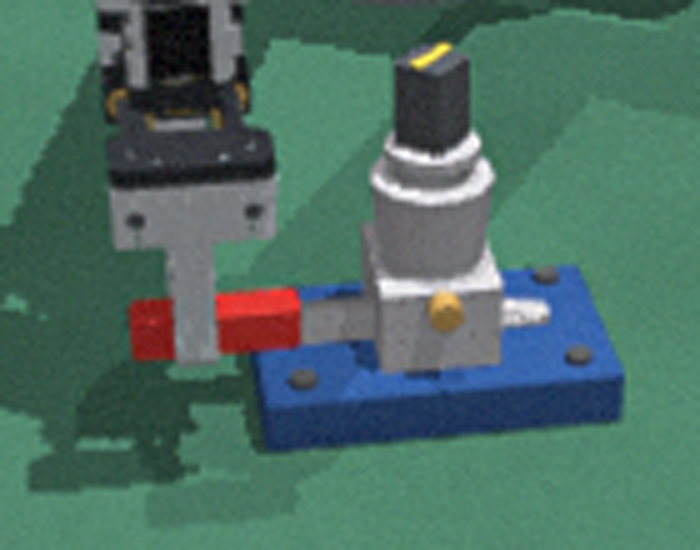

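Both have let go: the drift has not moved and the arbor stands raised on it. I'll retreat straight up, clear of everything.

Call:
step_arm(series=[[[0,0,-10],[0,0,0],0.5],[[0,0,-25],[0,0,0],0.5],[[0,0,-45],[0,0,0],0.5],[[-20,0,-80],[0,0,0],0.5],[[-60,0,-120],[0,0,0],0.5],[[-110,0,-160],[0,0,0],0.5],[[-160,0,-180],[0,0,0],0.5],[[-180,0,-180],[0,0,0],0.5],[[-180,0,-180],[0,0,0],0.5],[[-180,0,-180],[0,0,0],0.5]])

```text
clock: 31.9
ee_pos: [0.5905, -0.2859, 0.1911]
eef_rot: [-0.002, 0.651, 0.759, 0.0]
contact_force: [-0.3, -0.3, -0.6]
gripper_width: 0.0473
```

```bash
python3 - <<'E'
from al import *
al()
s=manip.camera("scene");save("s17z",s,(120,130,320,250),4);save("s17",s)
t=manip.camera("top");save("t17z",t,(205,150,355,260),5)
ms=manip.camera_model("scene");mt=manip.camera_model("top")
from h import *
h=cv2.cvtColor(s[:,:,::-1].copy(),cv2.COLOR_BGR2HSV);k=cv2.inRange(h[:,:],(22,100,100),(34,255,255));k[:, :240]=0;k[:,300:]=0;k[200:]=0;k[:140]=0
a=np.argwhere(k)[:,::-1].mean(0)
h=cv2.cvtColor(t[:,:,::-1].copy(),cv2.COLOR_BGR2HSV);k2=cv2.inRange(h,(22,100,100),(34,255,255));m=np.zeros_like(k2);m[190:220,240:275]=1;k2=k2*m
b=np.argwhere(k2)[:,::-1].mean(0);print(a,b,tri(mt,b,ms,a),"expected top z .165+.007")
E
```

```text
clk 31.9 tip along -121.1 lat -0.6 z 0.1911 F along -0.3 lat -0.4 z -0.6 yaw 1.723 w 0.04732175431432803 T [-0.06 -0.1  -0.  ]
[265.84210526 150.78947368] [255.5 204. ] (array([0.54348697, 0.00187106, 0.17092964]), np.float64(0.00014051360883527334)) expected top z .165+.007
```

View pics/s17z.png

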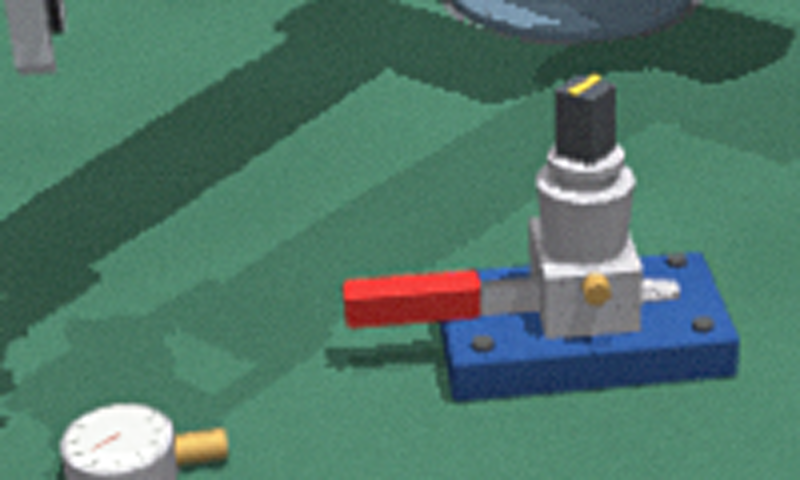

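View pics/t17z.png

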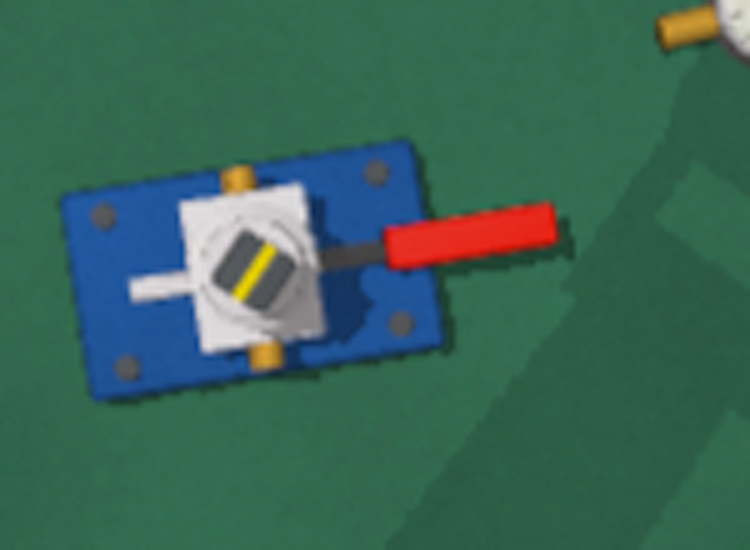

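```bash
python3 - <<'E'
from al import *
mt=manip.camera_model("top")
f=lambda x,y:((x+.5)/5-.5+205,(y+.5)/5-.5+150)
w=plane(mt,f(130,290),.036)[:2]-ax;print("tip along/lat mm",w@u*1e3,w@v*1e3)
w=plane(mt,f(555,222),.054)[:2]-ax;print("tail along (expect -143)",w@u*1e3)
print(manip.sign_off())
E
```

```text
tip along/lat mm 58.56761986728072 -0.0455822815019467
tail along (expect -143) -140.8305281628562
the job is handed in; nothing more can be done
None
```

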